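# Mark the three stud points of a bag base through a pattern

### The arm

A 6-joint arm with a two-finger parallel gripper is mounted at the origin on the work surface. World frame = base frame: x ahead of the robot, y to its left, z up, the work surface at z = 0. Lengths are in mm, angles in rad, forces in N, time in s.
With the tool pointing down it reaches from about 400 to 825 mm from the base axis. Payload 7 kg.
Tool frame: the origin (TCP) lies on the centre line of the jaws, within the pads' length; the fingertips stand 25 mm ahead of it and the grasp point (between the pads) lies 6 mm ahead of it (arm.tips_ahead is the distance from the TCP to the fingertips, in mm); z points along the fingers, y is the line along which they close (so a half turn about z gives the same grasp; the last joint's range is limited). The gripper opens to 88 mm and grips with 3 to 60 N. Pads are 19 mm wide; open, the fingers measure 130 mm over their backs; the gripper's body (78 mm by 193 mm) begins 47 mm behind the grasp point.
Start: joints at [1.492, 0.359, 0.012, 0, -1.224, -0.288], TCP at [242.082, 630.072, 217.161] pointing down, gripper open.
Joint ranges: [-3.07, 3.07], [-1.43, 2.12], [-1.02, 1.25], [-3.03, 1.67], [-3.05, -0], [-3.03, 3.03]. Speed limits (rad/s): [2.39, 2.39, 3.01, 3.14, 3.14, 3.14].

### API

Orientations are given as a 3x3 rotation matrix whose columns are the frame's x, y, z axes.
In Python, from station import sensors, imaging, finish_job, spotter, arm gives the robot as it stands.
- The arm moves only by the tool apply_moves, never from a script. Its argument "steps" is a list of rows, each a list of 3 entries, a list of its own where there are three numbers: the turn, a rotation vector about the tool's x, y, z in degrees, then the shift along the tool's x, y, z in cm, then the finger opening in cm, from 0 to 8.76. In form: [[[rx, ry, rz], [tx, ty, tz], claw], ...]. A call has 1 to 8 rows; each row is the pose to reach, as a shift and turn from the pose commanded when the call began, along the tool's axes at that moment; what a row does not reach only later rows make up. A row lasts 1/10 s, in which the tool goes at most 50 mm and 8.59 degrees, less where a joint would pass 70% of its speed; a pose out of reach is approached as far as the arm can. A call with a gripper value outside its range is refused whole. The fingers move at their own pace and stop on an object; the grip force is fixed at half the most. Time passes only in rows, so rows that repeat a pose let the fingers close. It gives the time, the measured TCP pose, the force, the opening and the grip force at its end, in the units of the state.
- sensors.get_state(): the state, without advancing time (a new reading comes with each control period).
- imaging.read_camera(name): name is "scene" or "top" or "wrist"; returns (picture, depth): 420x560x3 uint8, red, green, blue; 420x560 float32, mm along the optical axis (not along the pixel's ray), 0 where there is no reading.
- imaging.calibration(name): a dict with "fx", "fy", "cx", "cy" (pixels), "cam_to_world" (4x4, takes a point from camera to world coordinates). Camera axes: x right, y down, z forward; pixel columns grow to the right and rows downward; lengths in mm; the calibration is good to about 2 mm. The wrist camera is an equidistant fisheye: a pixel r from the principal point sees the ray r / f radians off the axis. A picture is of the moment at which its call begins: read the wrist's pose just before it. calibration takes no time and is no camera call; for the wrist camera it gives the pose at the moment of the call.
- finish_job(): hands the job in; it is judged then, once.
Trained networks look in the newest picture that a camera, given by its name, has taken for a name from the list of things; names that differ only in an ending like _2 or _b are one class to them, and where a whole thing is asked for, a point or a joint stands for the part that bears it (a point fixed in the world has none). Each returns a list of dicts, best first, with "p" (0 to 1); they miss things now and then, are a little off and sometimes report something else, mostly with a low value. They report only what shows in the picture. A call takes as long as a camera call.
- spotter.find_in(query, camera): "rect" ([left, top, width, height] in pixels, round what is visible of it).
The state is a dict: "time_s": time; "joints": joint angles; "joint_vel": joint speeds; "effort": joint torques, N m; "position": TCP position; "orientation": TCP orientation; "force": force on the tool from outside, world axes, zero at the start; "wrist_torque": the same for the moment, N m; "opening": finger opening in mm; "grasp_force": force on a finger pad.
Only numpy, scipy, OpenCV 4.12 (cv2) and the standard library are available. Lean on these libraries where they do the work, as an engineer would, in place of code of your own. Each camera call takes 0.05 s, during which the arm holds its last target. There are 200 camera calls.

### The job

Clear the cork offcut off the aluminium pattern into the cardboard scrap bin. Then take the ball-tipped stylus from the tool block, where it stands tip up, turn it tip down and touch its ball onto the base board through each of the pattern's three holes in turn, from the clipped end to the square end, without shifting the pattern. Finally lay the stylus down on the grey felt mat, and leave everything else on the bench as it is.

Things in the scene. Friction and masses are not known exactly. Their poses are not given: they have to be found in the camera images.
- board: Brown fibreboard bag base, 200 x 130 x 5 mm, fixed flat on the bench under the pattern. Origin at the centre of its underside (bench height), x along its length, z up.
- pattern: Loose aluminium plate, 180 x 100 x 6 mm, 0.3 kg, flat on the board, with three round 19 mm through holes in a row on its long centreline, 55 mm apart. Its -x end is square (75 mm from the origin); its +x end (105 mm) has both corners clipped at 45 degrees, leaving a nose 40 mm wide. Origin on its underside at the middle hole's centre, x along its length, z up.
- mark_clipped (a point): Centre of the hole nearest the clipped end, at the underside of the pattern, which is the board's top surface (5 mm above the bench). To be touched first. The point turns with the pattern.
- mark_middle (a point): Centre of the middle hole, likewise at the board's surface. To be touched second.
- mark_square (a point): Centre of the hole nearest the square end, likewise at the board's surface. To be touched last.
- offcut: Loose chunk of cork, 61 mm long (x), 36 mm wide (y), 24 mm high for most of its length (x -30 to +14 mm) and stepped down to 15 mm high at its +x end; about 40 g. It lies flat on the pattern over the row of holes. Origin at the centre of its underside.
- block: Fixed wooden tool block, 180 (x) x 60 (y) x 40 mm high, with three square 17 mm sockets in a row along x at -60, 0 and +60 mm, 32 mm deep (socket floor 8 mm above the bench). Each holds one hand tool standing working end up. Origin at the centre of its underside.
- stylus: Ball-tipped stylus, 160 mm, 50 g: square wooden handle 14 x 14 x 122 mm, tapered brass ferrule (12 to 9 mm wide, to 133 mm), 5 mm steel shank, 8 mm steel ball. Origin at the butt's centre, z from butt to ball, x and y square to the flats. Starts upright, ball up, in any socket of the block, butt on the socket floor. The two other tools have flat blades.
- stylus_tip (a point): Centre of the stylus's 8 mm ball, 156 mm from the butt.
- mat: Grey felt mat, 200 x 200 x 3 mm, fixed on the bench. Origin at the centre of its underside.
- bin: Open cardboard scrap bin, 130 x 130 mm, 70 mm high, walls and floor 4 mm, fixed. Origin at the centre of its underside.
- spoon: Bystander: modelling tool with a 12 mm upright steel blade, 159 mm long, standing in a socket of the block. Origin at its butt.
- beveller: Bystander: bevelling tool with an 18 mm steel crosspiece, 149 mm long, standing in a socket of the block. Origin at its butt.
- hammer: Bystander: hammer 240 mm long lying at the back of the bench, origin under its middle.
- spool: Bystander: spool of pale thread, 40 mm across, 60 mm high, upright. Origin at the centre of its underside.
- jar: Bystander: pale jar with a white cap, 60 mm across, 80 mm high. Origin at the centre of its underside.
- cap_open: Bystander: yellow jar cap lying open side up, 66 mm across, 18 mm high. Origin at the centre of its underside.
- cap: Bystander: yellow jar cap lying closed side up, 60 mm across, 14 mm high. Origin at the centre of its underside.

How it is judged:
By the outcome, as a careful person would: the job done as asked, in the order asked, and still so for the second after the job is handed in, with the robot touching nothing.
It also fails if it takes over 72 s, if anything falls off the work surface, if the arm or the gripper's body presses on something with over 40 N, if the wrist force passes 120 N, or if a joint passes its speed limit or range.

## Working session

There is one attempt and no reset: what is moved stays moved. The work goes in short steps, Python scripts to look and compute and a tool call to move; the robot and the scene stay as the last step left them, time stands still between calls to the robot, and variables do not carry over. Pictures are saved under pics/ and viewed, at most 10 in all, crops included, and the job is handed in when it is done.

Besides the shell and the picture viewer there is one more tool, called after "Call:" in YAML: its name, and indented under it one key for each argument. apply_moves: Moves the arm, as the interface text tells. Its arguments: {"type":"object","properties":{"steps":{"type":"array"}},"required":["steps"]}

```bash
ls; mkdir -p pics; cat > h.py <<'E'
import numpy as np, cv2
from station import sensors, imaging, finish_job, spotter, arm
def save(n,im): cv2.imwrite('pics/'+n+'.png',cv2.cvtColor(im,cv2.COLOR_RGB2BGR))
def cloud(cam,d,c=None):
    c=c or imaging.calibration(cam); h,w=d.shape
    u,v=np.meshgrid(np.arange(w),np.arange(h))
    x=(u-c['cx'])/c['fx']; y=(v-c['cy'])/c['fy']
    if cam=='wrist':
        r=np.hypot(x,y); k=np.where(r>1e-9,np.tan(np.minimum(r,1.5))/np.maximum(r,1e-9),1); x=x*k;y=y*k
    P=np.stack([x*d,y*d,d,np.ones_like(d)],-1)
    return (P@np.array(c['cam_to_world']).T)[...,:3]
E
python3 - <<'E'
from h import *
s=sensors.get_state(); print(s)
out={}
for cam in ['scene','top']:
    im,d=imaging.read_camera(cam); save(cam,im); P=cloud(cam,d); np.savez(''+cam,im=im,d=d,P=P)
    for q in ['board','pattern','offcut','block','stylus','stylus_tip','mat','bin','spoon','beveller','mark_clipped']:
        print(cam,q,[(np.round(r['rect']).tolist(),round(r['p'],2)) for r in spotter.find_in(q,cam)[:2]])
E
```

```text
pics
{'time_s': 0.0, 'joints': array([ 1.49210962e+00,  3.59380609e-01,  1.10635108e-02, -3.59141589e-04,
       -1.22405550e+00, -2.88090086e-01]), 'joint_vel': array([-0.00121223, -0.00059089,  0.00046109, -0.00015459,  0.0005922 ,
        0.00087824]), 'effort': array([-2.32460166e-03, -5.82707226e+01,  2.93048573e+01,  6.99697763e+00,
        6.84289495e-03, -1.66046525e-04]), 'position': array([241.91067478, 629.63799283, 216.22713792]), 'orientation': array([[ 9.33444219e-01, -3.58722284e-01, -4.60624142e-04],
       [-3.58722559e-01, -9.33442949e-01, -1.54482130e-03],
       [ 1.24195468e-04,  1.60724078e-03, -9.99998701e-01]]), 'force': array([0.12233321, 0.28125287, 1.06995389]), 'wrist_torque': array([ 0.01742338, -0.00476128, -0.07551255]), 'grasp_force': 0.0, 'opening': 87.76473193429878}
scene board [([222.0, 210.0, 91.0, 54.0], 0.59)]
scene pattern [([227.0, 213.0, 71.0, 43.0], 0.74)]
scene offcut [([247.0, 217.0, 23.0, 25.0], 0.58), ([150.0, 229.0, 11.0, 41.0], 0.29)]
scene block [([129.0, 242.0, 62.0, 65.0], 0.88)]
scene stylus [([148.0, 228.0, 14.0, 44.0], 0.74)]
sce
[... 174 characters left out ...]
0.71), ([338.0, 188.0, 68.0, 56.0], 0.68)]
scene spoon []
scene beveller [([285.0, 150.0, 96.0, 61.0], 0.63), ([160.0, 246.0, 17.0, 40.0], 0.5)]
scene mark_clipped [([228.0, 210.0, 69.0, 47.0], 0.75)]
top board [([248.0, 211.0, 83.0, 58.0], 0.58)]
top pattern [([253.0, 218.0, 74.0, 48.0], 0.82), ([126.0, 227.0, 92.0, 88.0], 0.23)]
top offcut [([286.0, 236.0, 25.0, 20.0], 0.72)]
top block [([389.0, 215.0, 36.0, 71.0], 0.57)]
top stylus []
top stylus_tip [([405.0, 245.0, 23.0, 10.0], 0.56)]
top mat [([128.0, 227.0, 88.0, 88.0], 0.61)]
top bin [([158.0, 157.0, 69.0, 63.0], 0.83)]
top spoon [([409.0, 269.0, 22.0, 11.0], 0.56)]
top beveller []
top mark_clipped [([255.0, 220.0, 71.0, 45.0], 0.69)]
```

```bash
python3 - <<'E'
from h import *
a=np.load('top.npz');b=np.load('scene.npz')
t=cv2.resize(a['im'][130:340,110:450],None,fx=2.3,fy=2.3,interpolation=2)
save('top_c',t)
s=cv2.resize(b['im'][140:320,110:420],None,fx=2.5,fy=2.5,interpolation=2)
save('scene_c',s)
P=a['P']
for n,(u,v) in dict(mat=(172,271),bin=(192,188),off=(298,246),block=(395,230),board=(252,240)).items(): print(n,P[v,u].round())
E
```

```text
mat [436. 266.   4.]
bin [646. 217.   5.]
off [498. -52.  36.]
block [ 536. -293.   34.]
board [513.  64.   4.]
```

View pics/top_c.png

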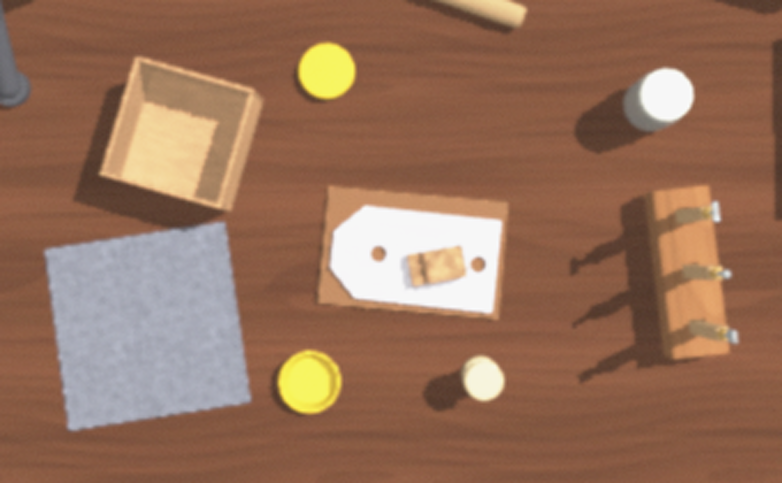

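View pics/scene_c.png

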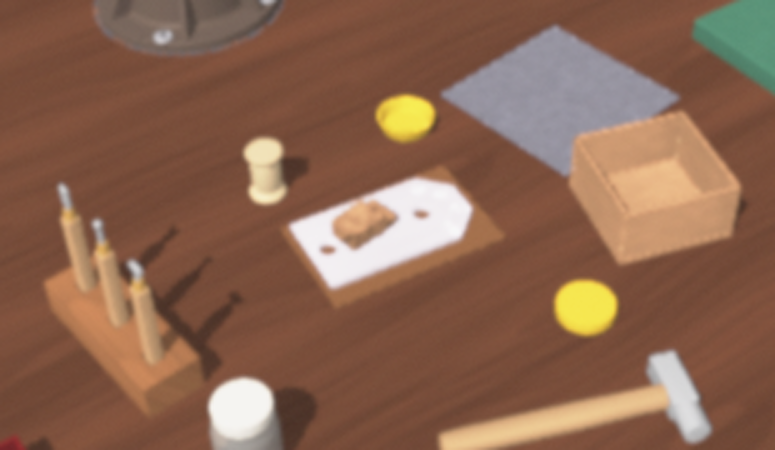

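```bash
cat >> h.py <<'E'
from scipy.spatial.transform import Rotation as Ro
import json,os
def log():
    s=sensors.get_state()
    with open('log.jsonl','a') as f: f.write(json.dumps([s['joints'].tolist(),s['position'].tolist(),s['orientation'].tolist()])+'\n')
    return s
def to(pos,R,s=None):
    s=s or log(); R0=np.array(s['orientation'])
    print('turn',np.degrees(Ro.from_matrix(R0.T@R).as_rotvec()).round(1),'shift cm',(R0.T@(np.array(pos)-s['position'])/10).round(2))
def down(az): # tool y azimuth in deg, z down
    a=np.radians(az); y=np.array([np.cos(a),np.sin(a),0]); z=np.array([0,0,-1.]); return np.stack([np.cross(y,z),y,z],1)
E
python3 - <<'E'
from h import *
to([500.5,-60,140],down(-170.2))
E
```

```text
turn [ 0.   0.  59.2] shift cm [48.87 55.15  7.72]
```

Call:
apply_moves:
  steps:
    - [[0,0,59.2],[48.87,55.15,7.7],6]
    - [[0,0,59.2],[48.87,55.15,7.7],6]
    - [[0,0,59.2],[48.87,55.15,7.7],6]
    - [[0,0,59.2],[48.87,55.15,7.7],6]
    - [[0,0,59.2],[48.87,55.15,7.7],6]
    - [[0,0,59.2],[48.87,55.15,7.7],6]
    - [[0,0,59.2],[48.87,55.15,7.7],6]
    - [[0,0,59.2],[48.87,55.15,7.7],6]

```text
time_s: 2.0
position: [381.9, 255.7, 175.8]
orientation: [[0.166, -0.986, 0.001], [-0.986, -0.166, 0.001], [-0.001, -0.001, -1.0]]
force: [0.7, 0.3, 0.7]
opening: 60.1
grasp_force: 0.0
```

```bash
python3 - <<'E'
from h import *
to([500.5,-60,140],down(-170.2))
E
```

```text
turn [-0.   0.  -0.3] shift cm [33.1  -6.46  3.56]
```

Call:
apply_moves:
  steps:
    - [[0,0,0],[33.1,-6.5,3.6],6]
    - [[0,0,0],[33.1,-6.5,3.6],6]
    - [[0,0,0],[33.1,-6.5,3.6],6]
    - [[0,0,0],[33.1,-6.5,3.6],6]
    - [[0,0,0],[33.1,-6.5,3.6],6]
    - [[0,0,0],[33.1,-6.5,3.6],6]
    - [[0,0,0],[33.1,-6.5,3.6],6]
    - [[0,0,0],[33.1,-6.5,3.6],6]

```text
time_s: 2.8
position: [502.5, -61.4, 138.8]
orientation: [[0.165, -0.986, -0.001], [-0.986, -0.165, -0.001], [0.001, 0.001, -1.0]]
force: [-0.0, 1.8, -0.4]
opening: 60.3
grasp_force: 0.0
```

```bash
python3 - <<'E'
from h import *
s=log(); print(s['joints'].round(3))
im,d=imaging.read_camera('wrist'); c=imaging.calibration('wrist'); P=cloud('wrist',d,c); np.savez('w1',im=im,d=d,P=P,c2w=c['cam_to_world']); save('w1',im)
print(c['fx'],c['cx'],c['cy'],np.round(c['cam_to_world'],2))
for z0,z1 in((20,60),(30,60)):
    m=(P[...,2]>z0)&(P[...,2]<z1)&(abs(P[...,0]-500)<50)&(abs(P[...,1]+60)<50)&(d>0)
    r=cv2.minAreaRect(P[m][:,:2].astype(np.float32)); print(np.round(r[0],1),np.round(r[1],1),r[2],np.median(P[m][:,2]),m.sum())
to([500.5,-60,39],down(-170.2))
E
```

```text
[ 0.267  0.151 -0.464  0.001 -0.957 -0.102]
325.19226210127806 277.81926820063086 209.84929016297187 [[-9.9000e-01 -1.6000e-01 -5.0000e-02  5.1607e+02]
 [-1.7000e-01  9.4000e-01  3.1000e-01 -1.4432e+02]
 [ 0.0000e+00  3.1000e-01 -9.5000e-01  3.0605e+02]
 [ 0.0000e+00  0.0000e+00  0.0000e+00  1.0000e+00]]
[500.6 -57. ] [36.  61.4] 9.415610313415527 34.25691566527669 2578
[502.1 -65.6] [35.9 43.6] 9.260473251342773 34.52461464320686 1978
turn [ 0.1 -0.  -0.3] shift cm [-0.01  0.14 10.  ]
```

View pics/w1.png

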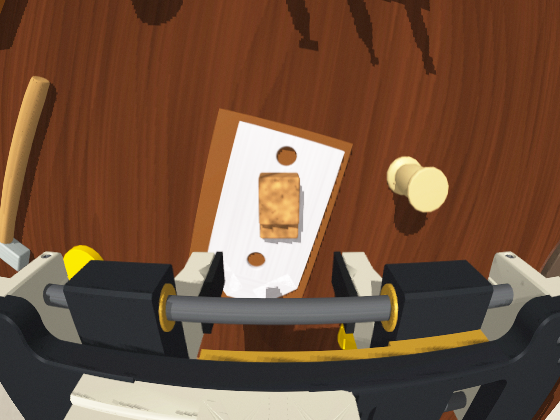

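Call:
apply_moves:
  steps:
    - [[0,0,0],[0,0.1,4.5],6]
    - [[0,0,0],[0,0.1,8.5],6]
    - [[0,0,0],[0,0.1,10],6]
    - [[0,0,0],[0,0.1,10],6]
    - [[0,0,0],[0,0.1,10],2.5]
    - [[0,0,0],[0,0.1,10],2.5]
    - [[0,0,0],[0,0.1,10],2.5]
    - [[0,0,0],[0,0.1,10],2.5]

```text
time_s: 3.65
position: [501.6, -57.5, 40.6]
orientation: [[0.17, -0.985, 0.002], [-0.985, -0.17, 0.001], [-0.0, -0.002, -1.0]]
force: [0.1, 0.1, 0.2]
opening: 34.0
grasp_force: 0.0
```

Call:
apply_moves:
  steps:
    - [[0,0,0],[0,0,0],2.5]
    - [[0,0,0],[0,0,0],2.5]
    - [[0,0,0],[0,0,-3],2.5]
    - [[0,0,0],[0,0,-7],2.5]
    - [[0,0,0],[0,0,-12],2.5]
    - [[0,0,0],[0,0,-12],2.5]

```text
time_s: 4.25
position: [504.9, -57.6, 166.4]
orientation: [[0.171, -0.985, 0.011], [-0.985, -0.171, 0.001], [0.001, -0.011, -1.0]]
force: [0.6, 1.1, 0.9]
opening: 25.0
grasp_force: 0.0
```

```bash
python3 - <<'E'
from h import *
s=log();print(s['joints'].round(3))
to([641,215,160],down(-170.2+33))
to([641,215,160],down(-170.2+73.7))
E
```

```text
[ 0.275  0.118 -0.433  0.002 -1.009 -0.105]
turn [ -0.6  -0.2 -32.9] shift cm [-24.53 -18.06   0.81]
turn [ -0.5  -0.5 -73.6] shift cm [-24.53 -18.06   0.81]
```

```bash
python3 - <<'E'
from h import *
s=log()
im,d=imaging.read_camera('wrist'); c=imaging.calibration('wrist'); P=cloud('wrist',d,c); save('w2',im); np.savez('w2',im=im,d=d,P=P)
print(s['opening'],s['grasp_force'],s['position'])
im,d=imaging.read_camera('top'); P=cloud('top',d)
m=(P[...,2]>18)&(P[...,2]<60)&(abs(P[...,0]-500)<100)&(abs(P[...,1]+60)<100)
print(m.sum(),P[m].mean(0))
E
```

```text
24.966057881064312 0.0 [504.92009655 -57.57044842 166.35755929]
0 [nan nan nan]<stdin>:7: RuntimeWarning: Mean of empty slice.
  ret = um.true_divide(
```

View pics/w2.png

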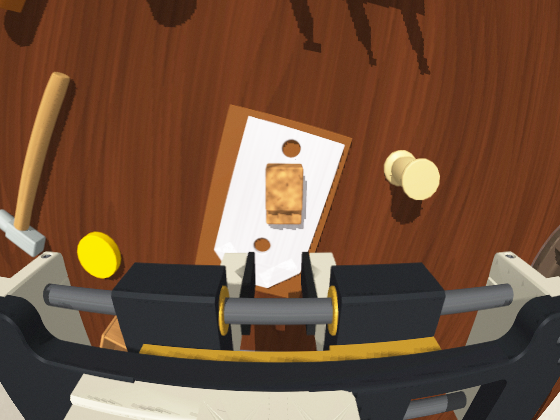

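```bash
python3 - <<'E'
from h import *
for f in('w1','w2'):
    a=np.load(f+'.npz');P=a['P'];d=a['d']
    for z0 in(20,30):
        m=(P[...,2]>z0)&(P[...,2]<60)&(abs(P[...,0]-500)<50)&(abs(P[...,1]+60)<50)&(d>0)
        r=cv2.minAreaRect(P[m][:,:2].astype(np.float32)); print(f,np.round(r[0],1),np.round(r[1],1),r[2],np.median(P[m][:,2]),m.sum())
    q=P[(abs(P[...,0]-500)<150)&(abs(P[...,1]+60)<150)&(d>0)]
    im=a['im']; w=(im.min(2)>190)&(abs(P[...,0]-500)<80)&(abs(P[...,1]+40)<120)&(P[...,2]<25)
    r=cv2.minAreaRect(P[w][:,:2].astype(np.float32)); print('plate',r,np.median(P[w][:,2]))
    # finger depths
    print('pad tip px', [P[v,u].round() for u,v in ((245,262),(320,262),(213,262),(345,262))])
E
cat log.jsonl | tail -3
```

```text
w1 [500.6 -57. ] [36.  61.4] 9.415610313415527 34.25691566527669 2578
w1 [502.1 -65.6] [35.9 43.6] 9.260473251342773 34.52461464320686 1978
plate ((507.8388366699219, -31.574363708496094), (180.3617401123047, 102.07877349853516), 83.54132843017578) 10.687593800370166
pad tip px [array([523.,  11.,  12.]), array([445.,   4.,   0.]), array([536., -64., 161.]), array([470., -76., 162.])]
w2 [498.6 -58.4] [35.7 59.8] 9.188764572143555 30.867285981711746 2157
w2 [499.9 -66.7] [35.  42.9] 9.244584083557129 31.229883355212223 1521
plate ((505.5849914550781, -33.696563720703125), (179.8401336669922, 101.13499450683594), 83.54808044433594) 7.283333445976012
pad tip px [array([521., -66., 187.]), array([484., -72., 187.]), array([563.,  41.,  -1.]), array([412.,  16.,  -4.])]
[[0.2751834343686839, 0.11815683374315229, -0.43314204928085603, 0.0024513455595698837, -1.008658224856521, -0.10453453427052395], [504.92009654529, -57.57044841685772, 166.3575592921519], [[0.17109301900093704, -0.9851935167532938, 0.010996062769122024], [-0.9852544260673446, -0.17109299923304222, 0.0009494883620886146],
[... 158 characters left out ...]
 -1.008658224856521, -0.10453453427052395], [504.92009654529, -57.57044841685772, 166.3575592921519], [[0.17109301900093704, -0.9851935167532938, 0.010996062769122024], [-0.9852544260673446, -0.17109299923304222, 0.0009494883620886146], [0.0009459195803614547, -0.010996370342967804, -0.9999390906827414]]]
[[0.2751834343686839, 0.11815683374315229, -0.43314204928085603, 0.0024513455595698837, -1.008658224856521, -0.10453453427052395], [504.92009654529, -57.57044841685772, 166.3575592921519], [[0.17109301900093704, -0.9851935167532938, 0.010996062769122024], [-0.9852544260673446, -0.17109299923304222, 0.0009494883620886146], [0.0009459195803614547, -0.010996370342967804, -0.9999390906827414]]]
```

```bash
python3 - <<'E'
from h import *
for f,cols in(('w1',(213,345)),('w2',(240,320))):
    a=np.load(f+'.npz');P=a['P']
    for u in cols:
        print(f,u,[(v,P[v,u].round().astype(int).tolist()) for v in range(244,312,5)])
s=log();print(s['time_s'],s['position'],s['opening'])
imaging.read_camera('top');s=log();print(s['time_s'],s['position'],s['joints'].round(3))
E
```

```text
w1 213 [(244, [558, -2, 10]), (249, [557, 3, 11]), (254, [537, -66, 154]), (259, [536, -65, 158]), (264, [535, -64, 163]), (269, [535, -64, 167]), (274, [533, -65, 174]), (279, [533, -64, 176]), (284, [533, -62, 177]), (289, [532, -61, 180]), (294, [532, -58, 180]), (299, [526, -88, 227]), (304, [525, -89, 230]), (309, [525, -88, 231])]
w1 345 [(244, [423, -20, 0]), (249, [422, -15, 0]), (254, [469, -77, 155]), (259, [470, -77, 160]), (264, [470, -75, 162]), (269, [471, -75, 168]), (274, [472, -75, 172]), (279, [473, -75, 178]), (284, [473, -75, 182]), (289, [473, -73, 183]), (294, [473, -71, 184]), (299, [488, -95, 227]), (304, [488, -95, 229]), (309, [488, -94, 230])]
w2 240 [(244, [534, 9, 7]), (249, [534, 15, 6]), (254, [524, -66, 180]), (259, [523, -66, 185]), (264, [523, -66, 191]), (269, [522, -66, 194]), (274, [522, -63, 193]), (279, [521, -67, 205]), (284, [521, -66, 208]), (289, [520, -65, 211]), (294, [520, -65, 214]), (299, [519, -87, 250]), (304, [518, -87, 253]), (309, [518, -86, 254])]
w2 320 [(244, [446, -3, -2]), (249, [445, 3, -2]), (254, [483, -73, 178]), (259, [484, -73, 184]), (264, [484, -72, 189]), (269, [485, -73, 196]), (274, [485, -73, 200]), (279, [486, -73, 204]), (284, [487, -73, 210]), (289, [487, -72, 212]), (294, [487, -72, 217]), (299, [495, -91, 251]), (304, [496, -91, 253]), (309, [496, -91, 255])]
4.35 [501.57374762 -57.61602315 161.02062311] 24.826097552636526
4.4 [500.62544479 -57.76601487 159.63248451] [ 2.750e-01  1.240e-01 -4.420e-01 -1.000e-03 -1.004e+00 -1.050e-01]
```

```bash
python3 - <<'E'
from h import *
s=log();print(s['position'],s['time_s'])
im,d=imaging.read_camera('scene');P=cloud('scene',d);p=s['position']
m=(np.hypot(P[...,0]-p[0],P[...,1]-p[1])<35)&(P[...,2]>60)&(d>0)
q=P[m]; print(len(q),np.sort(q[:,2])[[0,1,3,6,10,20,40]].round()); 
i=np.argsort(q[:,2])[:12]; print(q[i].round())
v,u=np.nonzero(m); print(u.min(),u.max(),v.min(),v.max())
u0,v0=int(u.mean())-70,int(v.max())-75
save('s2',cv2.resize(im[max(v0,0):v0+150,max(u0,0):u0+190],None,fx=4,fy=4,interpolation=2))
E
```

```text
[500.62544479 -57.76601487 159.63248451] 4.4
1037 [169. 169. 170. 171. 172. 174. 177.]
[[489. -68. 169.]
 [488. -56. 169.]
 [485. -49. 170.]
 [486. -55. 170.]
 [488. -53. 171.]
 [490. -63. 171.]
 [523. -50. 171.]
 [488. -68. 171.]
 [518. -64. 171.]
 [529. -57. 172.]
 [525. -63. 172.]
 [490. -60. 172.]]
225 265 0 190
```

View pics/s2.png

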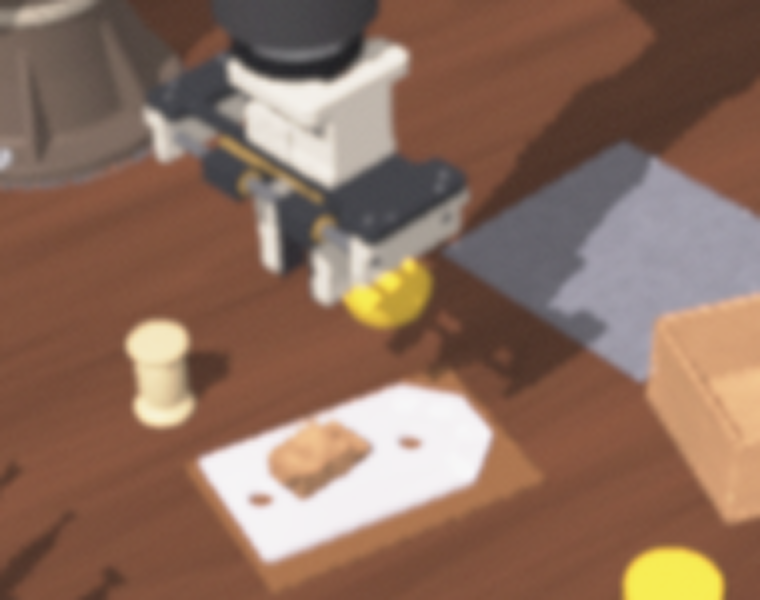

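Call:
apply_moves:
  steps:
    - [[0,0,0],[0.3,0,4],6]
    - [[0,0,0],[0.3,0,8],6]
    - [[0,0,0],[0.3,0,11],6]
    - [[0,0,0],[0.3,0,12],6]
    - [[0,0,0],[0.3,0,12],6]
    - [[0,0,0],[0.3,0,12],6]

```text
time_s: 5.05
position: [502.0, -60.7, 40.1]
orientation: [[0.17, -0.985, 0.0], [-0.985, -0.17, -0.0], [0.0, -0.0, -1.0]]
force: [-0.1, 0.8, 0.3]
opening: 59.5
grasp_force: 0.0
```

```bash
python3 - <<'E'
from h import *
im,d=imaging.read_camera('wrist');s=log();print(s['position'],s['time_s'],s['joint_vel'].round(3))
P=cloud('wrist',d)
for u in(213,345): print(u,[(v,P[v,u].round().astype(int).tolist()) for v in range(248,275,3)])
m=(P[...,2]>18)&(P[...,2]<50)&(abs(P[...,0]-500)<60)&(abs(P[...,1]+60)<50)&(d>0)
print(np.percentile(P[m],[0,50,100],axis=0).round())
im,d=imaging.read_camera('scene');P=cloud('scene',d);p=s['position']
m=(np.hypot(P[...,0]-p[0],P[...,1]-p[1])<45)&(P[...,2]>40)&(d>0)
q=P[m]; i=np.argsort(q[:,2])[:8]; print(q[i].round())
E
```

```text
[502.42108627 -60.60588701  40.69057226] 5.1 [ 0.001 -0.016  0.003 -0.002  0.004  0.001]
213 [(248, [544, -48, 12]), (251, [544, -45, 11]), (254, [537, -67, 57]), (257, [537, -67, 60]), (260, [536, -66, 62]), (263, [536, -66, 64]), (266, [535, -65, 67]), (269, [535, -65, 70]), (272, [534, -66, 74])]
345 [(248, [456, -63, 11]), (251, [454, -58, 4]), (254, [469, -78, 57]), (257, [470, -78, 60]), (260, [471, -78, 64]), (263, [471, -77, 65]), (266, [471, -77, 68]), (269, [472, -76, 70]), (272, [472, -76, 71])]
[[471. -91.  18.]
 [502. -67.  35.]
 [535. -25.  50.]]
[[508. -81.  40.]
 [511. -71.  40.]
 [470. -59.  48.]
 [472. -64.  49.]
 [473. -71.  50.]
 [472. -67.  50.]
 [543. -43.  50.]
 [472. -73.  51.]]
```

Call:
apply_moves:
  steps:
    - [[0,0,0],[0,0,1.5],6]
    - [[0,0,0],[0,0,3.2],6]
    - [[0,0,0],[0,0,3.2],6]
    - [[0,0,0],[0,0,3.2],2.5]
    - [[0,0,0],[0,0,3.2],2.5]
    - [[0,0,0],[0,0,3.2],2.5]
    - [[0,0,0],[0,0,3.2],2.5]
    - [[0,0,0],[0,0,3.2],2.5]

```text
time_s: 5.95
position: [501.9, -60.7, 8.3]
orientation: [[0.17, -0.985, 0.001], [-0.985, -0.17, 0.0], [0.0, -0.001, -1.0]]
force: [-1.3, 0.7, 6.2]
opening: 35.5
grasp_force: 30.0
```

Call:
apply_moves:
  steps:
    - [[0,0,0],[0,0,0],2.5]
    - [[0,0,0],[0,0,0],2.5]

```text
time_s: 6.15
position: [502.0, -60.6, 8.4]
orientation: [[0.17, -0.985, 0.001], [-0.985, -0.17, 0.0], [0.0, -0.001, -1.0]]
force: [-1.7, 0.5, 6.0]
opening: 35.8
grasp_force: 30.0
```

```bash
python3 - <<'E'
from h import *
s=log();print(s['joints'].round(3))
to([641,215,160],down(-196.3))
to([502,-60.6,160],down(-170.2))
E
```

```text
[ 0.269  0.325 -0.61   0.    -0.634 -0.098]
turn [-0.1  0.  26.1] shift cm [-24.8  -18.41 -15.14]
turn [-0.1 -0.  -0. ] shift cm [ -0.    -0.02 -15.16]
```

Call:
apply_moves:
  steps:
    - [[0,0,0],[0,0,-2],2.5]
    - [[0,0,0],[0,0,-6],2.5]
    - [[0,0,0],[0,0,-11],2.5]
    - [[0,0,5],[-3,-2,-14],2.5]
    - [[0,0,12],[-7,-5,-15],2.5]
    - [[0,0,19],[-11,-8,-15],2.5]
    - [[0,0,26],[-15,-11,-15],2.5]
    - [[0,0,26],[-19,-14,-15],2.5]

```text
time_s: 6.95
position: [607.2, 151.3, 158.0]
orientation: [[-0.283, -0.959, 0.0], [-0.959, 0.283, 0.0], [-0.001, -0.0, -1.0]]
force: [0.9, -0.6, -0.9]
opening: 35.8
grasp_force: 30.0
```

```bash
python3 - <<'E'
from h import *
to([641,215,160],down(-196.3))
E
```

```text
turn [-0.   0.  -0.2] shift cm [-7.07 -1.44 -0.19]
```

Call:
apply_moves:
  steps:
    - [[0,0,0],[-4.5,-1,0],2.5]
    - [[0,0,0],[-7,-1.4,0],2.5]
    - [[0,0,0],[-7,-1.4,3],2.5]
    - [[0,0,0],[-7,-1.4,7],2.5]
    - [[0,0,0],[-7,-1.4,10.4],2.5]
    - [[0,0,0],[-7,-1.4,10.4],2.5]
    - [[0,0,0],[-7,-1.4,10.4],5]
    - [[0,0,0],[-7,-1.4,10.4],5]

```text
time_s: 7.75
position: [641.1, 213.4, 56.0]
orientation: [[-0.279, -0.96, 0.003], [-0.96, 0.279, 0.001], [-0.002, -0.003, -1.0]]
force: [-0.2, 0.0, 0.8]
opening: 46.4
grasp_force: 0.0
```

Call:
apply_moves:
  steps:
    - [[0,0,0],[0,0,0],5]
    - [[0,0,0],[0,0,-3],5]
    - [[0,0,0],[0,0,-8],5]
    - [[0,0,0],[0,0,-13],5]
    - [[0,0,0],[0,0,-18],5]
    - [[0,0,0],[0,0,-18],5]

```text
time_s: 8.35
position: [643.5, 213.9, 244.8]
orientation: [[-0.278, -0.96, 0.015], [-0.96, 0.278, 0.007], [-0.011, -0.012, -1.0]]
force: [0.8, -0.1, -0.3]
opening: 50.0
grasp_force: 0.0
```

```bash
python3 - <<'E'
from h import *
s=log();print(s['joints'].round(3),s['position'])
im,d=imaging.read_camera('top');P=cloud('top',d);hsv=cv2.cvtColor(im,cv2.COLOR_RGB2HSV); np.savez('t2',im=im,d=d,P=P)
w=(P[...,0]>400)&(P[...,0]<620)&(P[...,1]>-160)&(P[...,1]<120)&(hsv[...,1]<60)&(hsv[...,2]>150)&(P[...,2]<25)
n,l,st,_=cv2.connectedComponentsWithStats(w.astype(np.uint8)); k=1+np.argmax(st[1:,4])
r=cv2.minAreaRect(P[l==k][:,:2].astype(np.float32)); print(r)
hm=(l!=k).astype(np.uint8); n,l2,st,c=cv2.connectedComponentsWithStats(hm)
for i in range(1,n):
    if 5<st[i,4]<100: print('hole',st[i],P[l2==i].mean(0).round(1))
im,d=imaging.read_camera('wrist');P=cloud('wrist',d)
b=(abs(P[...,0]-641)<50)&(abs(P[...,1]-215)<50)&(P[...,2]<50)&(d>0); print('bin',b.sum(),np.percentile(P[b][:,2],[5,50,95]).round())
m=b&(P[...,2]>14); print(m.sum(),P[m].mean(0).round() if m.any() else '')
for q in['offcut']: print(spotter.find_in(q,'wrist')[:2])
E
```

```text
[ 0.609  0.339  0.045  0.003 -1.26  -0.892] [643.51211942 213.89588602 244.81956347]
((508.1274108886719, -31.78277587890625), (185.7997283935547, 104.72039794921875), 83.45539855957031)
hole [272 236   5   7  27] [512.9   6.6  48.4]
hole [293 240   6   6  27] [506.6 -47.    5. ]
hole [315 242   5   6  26] [ 500.7 -101.3    5.3]
bin 6091 [-1.  1. 25.]
1484 [641. 217.  23.]
[{'rect': [269.4, 154.6, 30.2, 50.4], 'p': 0.63}]
```

```bash
python3 - <<'E'
from h import *
L=[json.loads(l) for l in open('log.jsonl')]
L=[l for i,l in enumerate(L) if i==0 or l!=L[i-1]]
A=[];b=[]
for j,p,R in L:
    j=np.array(j);th=j[1]-j[2];r=np.hypot(p[0],p[1]);print(np.round(np.arctan2(p[1],p[0])-j[0],4),np.round(th-j[4],4), np.round(np.degrees(np.arctan2(R[1][1],R[0][1])),1), np.round(np.degrees(j[0]-.2885),1),np.round(np.degrees(j[5]),1))
    A.append([1,0,np.sin(j[1]),np.cos(th),np.sin(th)]);b.append(r)
    A.append([0,1,np.cos(j[1]),-np.sin(th),np.cos(th)]);b.append(p[2])
x,res,rk,sv=np.linalg.lstsq(np.array(A),np.array(b),rcond=None);print(x.round(1),sv.round(3));print((np.array(A)@x-b).round(1))
E
```

```text
-0.2881 1.5708 -111.0 69.0 -16.5
-0.4306 1.5697 -170.5 41.9 -48.9
-0.3889 1.5722 -170.5 -1.2 -5.8
-0.3892 1.5719 -170.5 -1.0 -6.0
-0.3887 1.56 -170.1 -0.8 -6.0
-0.3895 1.5674 -170.2 -0.8 -6.0
-0.3901 1.5702 -170.2 -0.8 -6.0
-0.389 1.5693 -170.2 -1.1 -5.6
-0.3892 1.5697 -170.2 -1.1 -5.6
-0.3115 1.5702 163.5 15.3 -48.3
-0.2885 1.5548 163.8 18.4 -51.1
[  44.  -170.3  572.3  457.1    8.1] [5.716 4.672 0.52  0.416 0.235]
[ 2.5  0.8 -0.8 -0.6  1.6 -0.3  1.6 -0.2 -3.1 -0.8  0.1 -0.3  1.2 -0.3
 -0.6  0.4 -1.   0.6  2.6  0.9 -4.  -0.2]
```

```bash
python3 - <<'E'
from h import *
L=[json.loads(l) for l in open('log.jsonl')]
L=[l for i,l in enumerate(L) if i==0 or l!=L[i-1]]
A=[];b=[]
for j,p,R in L:
    j=np.array(j);th=j[1]-j[2];c,s=np.cos(j[0]),np.sin(j[0]); r=c*p[0]+s*p[1]; pit=th-j[4]; print(round(-s*p[0]+c*p[1],1),end=' ')
    A.append([1,0,np.sin(j[1]),np.cos(th),np.sin(th)]);b.append(r)
    A.append([0,1,np.cos(j[1]),-np.sin(th),np.cos(th)]);b.append(p[2])
A=np.array(A);b=np.array(b)
x,res,rk,sv=np.linalg.lstsq(A,b,rcond=None);print(x.round(1),sv.round(3));print((A@x-b).round(1))
E
```

```text
-191.8 -191.8 -192.0 -191.8 -192.6 -191.7 -191.6 -191.9 -191.9 -191.8 -192.9 [ 4.000e-01 -1.863e+02  6.041e+02  4.665e+02 -3.900e+00] [5.716 4.672 0.52  0.416 0.235]
[ 2.7  0.1  0.5  0.1  1.4 -0.   1.3  0.  -3.3 -0.3 -0.2  0.1  0.9  0.2
 -0.6  0.  -0.7  0.1  1.6  0.  -3.5 -0.4]
```

```bash
python3 - <<'E'
from h import *
L=[json.loads(l) for l in open('log.jsonl')]
L=[l for i,l in enumerate(L) if i==0 or l!=L[i-1]]
A=[];b=[]
for j,p,R in L:
    j=np.array(j);th=j[1]-j[2];c,s=np.cos(j[0]),np.sin(j[0]); r=c*p[0]+s*p[1]; pit=th-j[4]
    A.append([1,0,np.sin(j[1]),np.cos(th),np.sin(th),np.cos(pit)]);b.append(r)
    A.append([0,1,np.cos(j[1]),-np.sin(th),np.cos(th),-np.sin(pit)]);b.append(p[2])
A=np.array(A);b=np.array(b)
x,res,rk,sv=np.linalg.lstsq(A,b,rcond=None);print(x.round(1),sv.round(3));print((A@x-b).round(1))
# a1=a3=0 
x,res,rk,sv=np.linalg.lstsq(A[:,[1,2,3,5]],b,rcond=None);print(x.round(1),sv.round(3));print((A[:,[1,2,3,5]]@x-b).round(1))
E
```

```text
[-4.000e-01  2.141e+02  6.016e+02  4.639e+02  3.000e-01  4.027e+02] [6.587 4.698 0.53  0.425 0.275 0.011]
[-0.   0.2  0.   0.1 -0.1 -0.  -0.   0.1 -0.1 -0.3  0.1  0.1  0.1  0.2
 -0.  -0.1 -0.  -0.1  0.   0.1  0.  -0.4]
[211.8 601.4 463.7 400.1] [5.995 2.823 0.309 0.012]
[-0.   0.1  0.1  0.1 -0.   0.   0.   0.1 -0.1 -0.3  0.1  0.1  0.1  0.2
 -0.1  0.  -0.1  0.   0.   0.1  0.  -0.4]
```

```bash
cat >> h.py <<'E'
from scipy.optimize import least_squares
LO=np.array([-3.07,-1.43,-1.02,-3.03,-3.05,-3.03]);HI=np.array([3.07,2.12,1.25,1.67,0,3.03])
R0T=np.array([[0,0,1],[0,-1,0],[1,0,0.]])  # cols tool x,y,z in (X,Y,Z)
S4=-1
def fk(j,s4=None):
    s4=s4 or S4
    Z=Ro.from_euler('z',j[0]); F=Z*Ro.from_euler('y',j[1]-j[2])
    E=Z.apply([601.4*np.sin(j[1]),-191.8,211.8+601.4*np.cos(j[1])])
    W=E+F.apply([463.7,0,0]); T=F*Ro.from_euler('x',s4*j[3])*Ro.from_euler('y',-j[4])*Ro.from_euler('x',-j[5])
    R=T.as_matrix()@R0T; return W+400.1*R[:,2],R,W,E
def ik(p,R,s4=None,n=30,seed=0):
    rng=np.random.default_rng(seed); best=[]
    def f(j): q,Q,_,_=fk(j,s4); return np.r_[(q-p)/100,(Q-R).ravel()]
    for k in range(n):
        r=least_squares(f,rng.uniform(LO,HI),bounds=(LO,HI))
        if r.cost<1e-6 and not any(np.abs(r.x-b).max()<.05 for b in best): best.append(r.x)
    return best
def pose(az,pitch,roll): # tool z at azimuth az, pitched down; roll 0: tool x up; turns about tool z (deg)
    R=(Ro.from_euler('z',az,degrees=True)*Ro.from_euler('y',pitch,degrees=True)).as_matrix()@R0T
    return R@Ro.from_euler('z',roll,degrees=True).as_matrix()
OFF=21
def tcp(g,R,off=OFF): return np.array(g,float)+off*R[:,2]
E
python3 - <<'E'
from h import *
for l in open('log.jsonl').readlines()[-1:]:
    j,p,R=json.loads(l); q,Q,W,E=fk(j); print(np.round(q-p,1),np.abs(Q-R).max())
for s4 in(-1,1):
    for nm,g,R in [('pre',np.array([492,-326,115])+np.array([-.1,.94,.34])*130,pose(-83.9,20,180)),('grasp',[492,-326,115],pose(-83.9,20,180)),('t1',[512,-30,75],pose(-83.9,15,0)),('t3',[500,-140,75],pose(-83.9,15,0)),('t1b',[512,-30,75],pose(-60,15,0)),('t3b',[500,-140,75],pose(-60,15,0))]:
        print(s4,nm,[(x.round(2).tolist(),fk(x,s4)[2].round().tolist()) for x in ik(tcp(g,R),R,s4)])
E
```

```text
[ 0.1  0.  -0.4] 1.238900132119888
-1 pre [([0.75, 0.52, -0.78, 0.87, -1.4, 0.22], [441.0, 150.0, 289.0])]
-1 grasp [([0.5, 0.61, -0.81, 1.14, -1.28, 0.14], [454.0, 28.0, 245.0])]
-1 t1 [([0.95, 0.82, -0.52, 0.7, -1.49, -2.99], [473.0, 334.0, 173.0])]
-1 t3 []
-1 t1b []
-1 t3b []
1 pre [([0.75, 0.52, -0.78, -0.87, -1.4, 0.22], [441.0, 150.0, 289.0])]
1 grasp [([0.5, 0.61, -0.81, -1.14, -1.28, 0.14], [454.0, 28.0, 245.0])]
1 t1 [([0.95, 0.82, -0.52, -0.7, -1.49, -2.99], [473.0, 334.0, 173.0])]
1 t3 []
1 t1b []
1 t3b []
```

```bash
sed -i 's/^R0T=.*/RUP=np.array([[0,0,1],[0,-1,0],[1,0,0.]]); R0T=np.array([[0,0,1],[-1,0,0],[0,-1,0.]])/; s/degrees=True)).as_matrix()@R0T/degrees=True)).as_matrix()@RUP/' h.py
python3 - <<'E'
from h import *
for l in open('log.jsonl').readlines()[-1:]:
    j,p,R=json.loads(l); q,Q,W,E=fk(j); print(np.round(q-p,1),np.abs(Q-R).max())
for s4 in(-1,):
    for nm,g,R in [('pre',np.array([492,-326,115])+np.array([-.1,.94,.34])*130,pose(-83.9,20,180)),('grasp',[492,-326,115],pose(-83.9,20,180)),('t1',[512,-30,75],pose(-83.9,15,0)),('t3',[500,-140,75],pose(-83.9,15,0)),('t1b',[512,-30,75],pose(-60,15,0)),('t3b',[500,-140,75],pose(-60,15,0)),('lay',[435,262,14],pose(-83.9,90,0)),('laya',[435,262,14],pose(-30,90,0))]:
        print(s4,nm,[(x.round(2).tolist(),fk(x,s4)[2].round().tolist()) for x in ik(tcp(g,R),R,s4)])
E
```

```text
[ 0.1  0.  -0.4] 2.220446049250313e-16
-1 pre [([0.75, 0.52, -0.78, 0.87, -1.4, 1.8], [441.0, 150.0, 289.0])]
-1 grasp [([0.5, 0.61, -0.81, 1.14, -1.28, 1.71], [454.0, 28.0, 245.0])]
-1 t1 [([0.95, 0.82, -0.52, 0.7, -1.49, -1.41], [473.0, 334.0, 173.0])]
-1 t3 [([0.84, 0.79, -0.68, 0.82, -1.38, -1.49], [461.0, 224.0, 173.0])]
-1 t1b [([1.17, 0.79, -0.86, 0.94, -1.26, -1.63], [329.0, 287.0, 173.0])]
-1 t3b []
-1 lay [([0.93, 0.35, -0.62, 0.0, -0.6, -0.82], [435.0, 262.0, 393.0])]
-1 laya [([0.93, 0.35, -0.62, -0.0, -0.6, 0.12], [435.0, 262.0, 393.0])]
```

```bash
python3 - <<'E'
from h import *
R=pose(-83.9,20,180); g=np.array([492,-326,115])-R[:,2]*130
print(g,tcp(g,R)); to(tcp(g,R),R)
E
```

```text
[ 479.01877672 -204.53163627  159.46261863] [ 481.11574356 -224.15344888  152.28019562]
turn [ 92.3 -18.1 131.5] shift cm [46.4   3.01  8.17]
```

```bash
cat >> h.py <<'E'
def segs(p,R,n):
    s=log(); j0=np.array(s['joints']); sols=ik(p,R); j1=min(sols,key=lambda x:np.abs(x-j0).max()); print('j',j0.round(2),j1.round(2))
    prev=(np.array(s['position']),np.array(s['orientation']))
    for k in range(1,n+1):
        q,Q,W,E=fk(j0+(j1-j0)*k/n)
        if k==n: q,Q=np.array(p),R
        rv=np.degrees(Ro.from_matrix(prev[1].T@Q).as_rotvec()); sh=prev[1].T@(q-prev[0])/10
        print(k,'turn',rv.round(1).tolist(),'shift',sh.round(1).tolist(),'rows',np.ceil(max(np.linalg.norm(rv)/8.5,np.linalg.norm(sh)/5)),'tcp',q.round(),'W',W.round()); prev=(q,Q)
E
python3 - <<'E'
from h import *
R=pose(-83.9,20,180); g=np.array([492,-326,115])-R[:,2]*130
segs(tcp(g,R),R,3)
E
```

```text
j [ 0.61  0.35  0.03 -0.   -1.26 -0.89] [ 0.75  0.52 -0.78  0.87 -1.4   1.8 ]
1 turn [-12.8, 24.1, -60.4] shift [18.0, 3.2, 10.6] rows 8.0 tcp [558.  50. 129.] W [599. 219. 489.]
2 turn [-25.0, 6.0, -64.3] shift [5.6, 13.2, 8.8] rows 9.0 tcp [ 500. -107.  111.] W [529. 197. 370.]
3 turn [-20.1, -12.8, -67.4] shift [-5.7, 9.2, 6.4] rows 9.0 tcp [ 481. -224.  152.] W [441. 150. 289.]
```

Call:
apply_moves:
  steps:
    - [[-13,24,-60],[18,3.2,5.6],3]
    - [[-13,24,-60],[18,3.2,5.6],3]
    - [[-13,24,-60],[18,3.2,5.6],3]
    - [[-13,24,-60],[18,3.2,5.6],3]
    - [[-13,24,-60],[18,3.2,5.6],3]
    - [[-13,24,-60],[18,3.2,5.6],3]
    - [[-13,24,-60],[18,3.2,5.6],3]
    - [[-13,24,-60],[18,3.2,5.6],3]

```text
time_s: 9.3
position: [558.0, 48.5, 176.3]
orientation: [[0.723, -0.682, -0.108], [-0.653, -0.624, -0.429], [0.225, 0.381, -0.897]]
force: [0.6, -0.2, -0.2]
opening: 29.5
grasp_force: 0.0
```

```bash
python3 - <<'E'
from h import *
s=log();j=s['joints'];print(j.round(3),s['position'].round(1))
for s4 in(-1,1):
    q,Q,_,_=fk(j,s4); print(s4,(q-s['position']).round(1),np.abs(Q-s['orientation']).max().round(3))
R=pose(-83.9,20,180); g=np.array([492,-326,115])-R[:,2]*130
segs(tcp(g,R),R,2)
E
```

```text
[ 0.636  0.355 -0.303  0.297 -1.289  0.016] [558.   48.5 176.3]
-1 [-24.  -32.5 -43. ] 0.0
1 [-157.5  148.4  -43. ] 0.463
j [ 0.64  0.36 -0.3   0.3  -1.29  0.02] [ 0.75  0.52 -0.78  0.87 -1.4   1.8 ]
1 turn [-24.8, 6.0, -64.4] shift [4.7, 13.3, 13.6] rows 9.0 tcp [ 487. -123.  116.] W [518. 181. 373.]
2 turn [-20.4, -12.5, -67.0] shift [-4.0, 8.4, 5.4] rows 9.0 tcp [ 481. -224.  152.] W [441. 150. 289.]
```

```bash
python3 - <<'E'
t=open('h.py').read()
t=t.replace("601.4*np.sin(j[1]),-191.8,","601.4*np.sin(j[1]),0,").replace("R=T.as_matrix()@R0T; return","W=W+T.apply([0,-191.8,0]) if False else W+(F*Ro.from_euler('x',s4*j[3])).apply([0,-191.8,0]); R=T.as_matrix()@R0T; return")
t=t.replace("W=W+T.apply([0,-191.8,0]) if False else W+","W=W+")
open('h.py','w').write(t)
E
python3 - <<'E'
from h import *
for l in open('log.jsonl').readlines()[-3:]:
    j,p,R=json.loads(l); q,Q,W,E=fk(j); print(np.round(q-p,1))
R=pose(-83.9,20,180); g=np.array([492,-326,115])-R[:,2]*130
for nm,g,R in [('grasp',[492,-326,115],R),('t1',[512,-30,75],pose(-83.9,15,0)),('t3',[500,-140,75],pose(-83.9,15,0)),('t1b',[512,-30,75],pose(-60,15,0)),('t3b',[500,-140,75],pose(-60,15,0)),('lay',[435,262,14],pose(-83.9,90,0)),('laya',[435,262,14],pose(-30,90,0)),('grfar',[492,-326,115],pose(96.1,20,180)),('t1c',[512,30,75],pose(60,15,0)),('t1d',[512,30,75],pose(0,15,0))]:
        print(nm,[(x.round(2).tolist(),fk(x)[2].round().tolist()) for x in ik(tcp(g,R),R)])
segs(tcp(g:=np.array([492,-326,115])-pose(-83.9,20,180)[:,2]*130,pose(-83.9,20,180)),pose(-83.9,20,180),3)
E
```

```text
[0.  0.  0.1]
[-1.4 -5.4  1.4]
[-1.4 -5.4  1.4]
grasp []
t1 [([0.84, 0.78, -0.79, 0.84, -1.31, -1.58], [473.0, 334.0, 173.0])]
t3 [([0.63, 0.74, -0.98, 1.09, -1.24, -1.71], [461.0, 224.0, 173.0])]
t1b []
t3b []
lay [([0.93, 0.35, -0.62, -0.0, -0.6, -0.82], [435.0, 262.0, 393.0])]
laya [([0.93, 0.35, -0.62, 0.0, -0.6, 0.12], [435.0, 262.0, 393.0])]
grfar [([-0.75, 0.95, 0.51, -0.79, -2.1, 0.82], [530.0, -680.0, 245.0])]
t1c [([-0.63, 0.7, -0.39, -1.36, -1.38, -2.05], [329.0, -287.0, 173.0])]
t1d []Traceback (most recent call last):
  File "<stdin>", line 7, in <module>
  File "h.py", line 46, in segs
    s=log(); j0=np.array(s['joints']); sols=ik(p,R); j1=min(sols,key=lambda x:np.abs(x-j0).max()); print('j',j0.round(2),j1.round(2))
                                                        ~~~^^^^^^^^^^^^^^^^^^^^^^^^^^^^^^^^^^^^^^
ValueError: min() iterable argument is empty
```

```bash
sed -i 's/400\.1/387.5/; s/211\.8+/199.2+/' h.py; sed -i 's/if r.cost<1e-6/if r.cost<1e-5/' h.py
cat > sc.py <<'E'
from h import *
for l in open('log.jsonl').readlines()[-3:]:
    j,p,R=json.loads(l); q,Q,W,E=fk(j); print(np.round(q-p,1))
def show(nm,g,R): 
    s=ik(tcp(g,R),R); print(nm,[(x.round(2).tolist(),fk(x)[2].round().tolist()) for x in s])
for da in(0,):
  for a in(10,20,30,40):
    show(f'near a{a}',[492,-326,115],pose(-83.9,a,180)); show(f'far a{a}',[492,-326,115],pose(96.1,a,180))
    show(f'side+ a{a}',[492,-326,115],pose(6.1,a,180))
    show(f'near up a{a}',[492,-326,115],pose(-83.9,a,0)); show(f'far up a{a}',[492,-326,115],pose(96.1,a,0))
E
python3 sc.py
```

```text
[ 0.  -0.   0.1]
[ 0.  -0.   0.1]
[ 0.  -0.   0.1]
near a10 []
far a10 [([-0.77, 1.01, 0.55, -0.9, -2.22, 0.77], [530.0, -685.0, 179.0])]
side+ a10 [([-1.27, 0.65, -0.48, -1.67, -1.33, 1.12], [133.0, -364.0, 179.0])]
near up a10 []
far up a10 [([-0.77, 1.01, 0.55, -0.9, -2.22, -2.37], [530.0, -685.0, 179.0])]
near a20 []
far a20 [([-0.74, 0.92, 0.48, -0.79, -2.09, 0.81], [529.0, -668.0, 240.0])]
side+ a20 [([-1.19, 0.49, -0.47, -1.59, -1.13, 0.91], [150.0, -363.0, 240.0])]
near up a20 []
far up a20 [([-0.74, 0.92, 0.48, -0.79, -2.09, -2.33], [529.0, -668.0, 240.0])]
near a30 []
far a30 [([-0.71, 0.83, 0.41, -0.69, -1.94, 0.83], [526.0, -642.0, 298.0])]
side+ a30 [([-1.05, 0.36, -0.44, -1.44, -0.93, 0.64], [176.0, -360.0, 298.0])]
near up a30 []
far up a30 [([-0.71, 0.83, 0.41, -0.69, -1.94, -2.31], [526.0, -642.0, 298.0])]
near a40 []
far a40 [([-0.66, 0.74, 0.31, -0.6, -1.79, 0.84], [522.0, -605.0, 351.0])]
side+ a40 [([-0.87, 0.27, -0.41, -1.21, -0.74, 0.29], [213.0, -356.0, 351.0])]
near up a40 []
far up a40 [([-0.66, 0.74, 0.31, -0.6, -1.79, -2.31], [522.0, -605.0, 351.0])]
```

```bash
cat > sc2.py <<'E'
from h import *
def show(nm,g,R): 
    s=ik(tcp(g,R),R); print(nm,[(x.round(2).tolist(),fk(x)[2].round().tolist()) for x in s])
u=np.array([np.cos(np.radians(83.5)),np.sin(np.radians(83.5))])
o=np.array([506.5,-47])
for az in(60,75,96,110):
  for c in(15,25):
    for k in(55,-55):
      b=o+k*u; a=np.radians(az); g=[b[0]+45*np.cos(a),b[1]+45*np.sin(a),75]
      show(f'az{az} c{c} k{k}',g,pose(az,c,0))
a=np.load('top.npz');P=a['P'];d=a['d']
m=(d>0)&(P[...,1]<-370)&(P[...,2]>15)&(P[...,0]>100)&(P[...,0]<900)
n,l,st,c=cv2.connectedComponentsWithStats(m.astype(np.uint8))
for k in range(1,n):
    if st[k,4]>15: q=P[l==k]; print(q.min(0).round(),q.max(0).round())
print(P[d>0][:,1].min())
b=np.load('scene.npz');P=b['P'];m=(b['d']>0)&(P[...,1]<-400)&(P[...,2]>30)&(P[...,0]>100)&(P[...,0]<900); print(m.sum(), P[m].min(0) if m.any() else 0,P[m].max(0) if m.any() else 0)
E
python3 sc2.py
```

```text
az60 c15 k55 [([-0.56, 0.68, -0.38, -1.41, -1.36, -2.1], [358.0, -260.0, 170.0])]
az60 c15 k-55 [([-0.71, 0.71, -0.26, -1.27, -1.46, -2.17], [346.0, -369.0, 170.0])]
az60 c25 k55 [([-0.48, 0.55, -0.39, -1.33, -1.2, -2.26], [369.0, -241.0, 230.0])]
az60 c25 k-55 [([-0.64, 0.59, -0.28, -1.2, -1.31, -2.29], [357.0, -350.0, 230.0])]
az75 c15 k55 [([-0.47, 0.72, -0.23, -1.25, -1.48, -2.18], [433.0, -291.0, 170.0])]
az75 c15 k-55 [([-0.62, 0.75, -0.12, -1.13, -1.59, -2.21], [420.0, -400.0, 170.0])]
az75 c25 k55 [([-0.41, 0.6, -0.26, -1.17, -1.34, -2.3], [438.0, -270.0, 230.0])]
az75 c25 k-55 [([-0.56, 0.64, -0.16, -1.06, -1.45, -2.3], [426.0, -379.0, 230.0])]
az96 c15 k55 [([-0.35, 0.78, -0.04, -1.06, -1.67, -2.23], [545.0, -300.0, 170.0])]
az96 c15 k-55 [([-0.49, 0.83, 0.05, -0.96, -1.78, -2.22], [533.0, -409.0, 170.0])]
az96 c25 k55 [([-0.3, 0.68, -0.09, -0.99, -1.53, -2.29], [543.0, -278.0, 230.0])]
az96 c25 k-55 [([-0.44, 0.72, -0.0, -0.89, -1.64, -2.26], [530.0, -387.0, 230.0])]
az110 c15 k55 [([-0.26, 0.83, 0.07, -0.94, -1.79, -2.22], [618.0, -283.0, 170.0])]
az110 c15 k-55 [([-0.4, 0.87, 0.14, -0.84, -1.89, -2.19], [606.0, -392.0, 170.0])]
az110 c25 k55 [([-0.22, 0.73, 0.01, -0.87, -1.66, -2.26], [611.0, -262.0, 230.0])]
az110 c25 k-55 [([-0.36, 0.77, 0.08, -0.78, -1.76, -2.21], [598.0, -371.0, 230.0])]
[ 795. -482.   21.] [ 886. -370.   76.]
[ 559. -718.   15.] [ 759. -458.   42.]
-1211.3405147964963
2889 [ 558.68395929 -728.74838728   30.00241775] [ 885.61106815 -400.0660327    73.46777658]
```

```bash
cat > sc3.py <<'E'
from h import *
def show(nm,g,R): 
    s=ik(tcp(g,R),R,n=20)
    for x in s:
        q,Q,W,E=fk(x); F=Ro.from_euler('z',x[0])*Ro.from_euler('y',x[1]-x[2]); FE=E+F.apply([463.7,0,0])
        print(nm,x.round(2).tolist(),'tcp',q.round(),'W',W.round(),'FE',FE.round())
R=pose(96.1,25,180); G=np.array([492,-327,95.])
show('grasp',G,R)
for b in(80,120): show(f'back{b}',G-b*R[:,2],R)
show('up80',G+[0,0,80],R); show('up80back40',G+[0,0,60]-40*R[:,2],R)
u=np.array([np.cos(np.radians(83.5)),np.sin(np.radians(83.5)),0]); o=np.array([506.5,-47,9])
D=69
for az in(-84,-100,-70):
  for c in(15,):
    T=pose(az,c,0); bd=-np.cos(np.radians(25))*T[:,0]-np.sin(np.radians(25))*T[:,2]
    for k in(55,-55): show(f'touch az{az} c{c} k{k}',o+k*u-D*bd,T)
    print(bd.round(2))
a=np.load('top.npz');P=a['P']
for n,(u_,v_) in dict(jar=(110+665/2.3,130+95/2.3),spool=(110+483/2.3,130+378/2.3),capo=(110+310/2.3,130+382/2.3),cap=(110+327/2.3,130+70/2.3)).items(): print(n,P[int(v_),int(u_)].round())
E
python3 sc3.py
```

```text
grasp [-0.72, 0.9, 0.44, -0.73, -2.0, 0.85] tcp [ 490. -308.   86.] W [ 527. -657.  250.] FE [ 665. -589.  365.]
back80 [-0.78, 0.95, 0.65, -0.75, -2.15, 0.77] tcp [ 498. -380.  120.] W [ 535. -729.  284.] FE [ 662. -657.  408.]
back120 [-0.81, 0.99, 0.77, -0.77, -2.23, 0.72] tcp [ 502. -416.  137.] W [ 539. -765.  301.] FE [ 658. -691.  431.]
up80 [-0.73, 0.82, 0.48, -0.77, -2.09, 0.76] tcp [ 490. -308.  166.] W [ 527. -657.  330.] FE [ 652. -585.  456.]
up80back40 [-0.76, 0.86, 0.57, -0.77, -2.14, 0.74] tcp [ 494. -344.  163.] W [ 531. -693.  327.] FE [ 654. -620.  455.]
touch az-84 c15 k55 [0.79, 0.79, -0.81, 0.89, -1.29, -1.59] tcp [519. -57.  56.] W [480. 316. 157.] FE [290. 295. 161.]
touch az-84 c15 k-55 [0.57, 0.74, -0.99, 1.15, -1.24, -1.72] tcp [ 507. -166.   56.] W [468. 206. 157.] FE [280. 179. 185.]
[-0.07  0.64 -0.77]
touch az-100 c15 k55 [0.75, 0.84, -0.58, 0.63, -1.43, -1.48] tcp [502. -56.  56.] W [566. 313. 157.] FE [379. 350. 140.]
touch az-100 c15 k-55 [0.58, 0.8, -0.76, 0.82, -1.32, -1.56] tcp [ 489. -165.   56.] W [554. 203. 157.] FE [365. 237. 155.]
[ 0.11  0.63 -0.77]
touch az-70 c15 k55 [0.77, 0.74, -1.01, 1.2, -1.24, -1.74] tcp [535. -53.  56.] W [407. 299. 157.] FE [232. 226. 188.]
[-0.22  0.6  -0.77]
jar [ 676. -295.   80.]
spool [ 383. -104.   62.]
capo [372.  84.   1.]
cap [716.  63.  15.]
```

```bash
python3 - <<'E'
from h import *
R=pose(96.1,25,180); G=np.array([492,-327,95.])
g=G+[0,0,80]-60*R[:,2]
segs(tcp(g,R),R,4)
E
```

```text
j [ 0.64  0.36 -0.3   0.3  -1.29  0.02] [-0.78  0.86  0.64 -0.79 -2.2   0.7 ]
1 turn [-6.8, -24.4, 12.3] shift [4.2, 7.6, 6.8] rows 4.0 tcp [529. -56. 153.] W [703.   5. 494.]
2 turn [2.6, -26.3, 6.0] shift [6.0, 3.7, 2.3] rows 4.0 tcp [ 517. -129.  146.] W [ 728. -237.  452.]
3 turn [11.3, -23.8, -1.6] shift [7.9, 3.3, -4.0] rows 4.0 tcp [ 521. -222.  161.] W [ 671. -484.  404.]
4 turn [17.0, -17.3, -9.8] shift [7.6, 6.7, -10.4] rows 4.0 tcp [ 496. -362.  191.] W [ 533. -711.  355.]
```

```bash
cat >> h.py <<'E'
def chain(wps):
    s=log(); pp,PR=np.array(s['position']),np.array(s['orientation'])
    for p,R in wps:
        p=np.array(p,float); rv=np.degrees(Ro.from_matrix(PR.T@R).as_rotvec()); sh=PR.T@(p-pp)/10
        print('turn',rv.round(1).tolist(),'shift',sh.round(1).tolist(),'rows',np.ceil(max(np.linalg.norm(rv)/8.5,np.linalg.norm(sh)/5)),'ik',[x.round(2).tolist() for x in ik(p,R,n=12)]); pp,PR=p,R
E
python3 - <<'E'
from h import *
R=pose(96.1,25,180); G=np.array([492,-327,95.])
g=G+[0,0,80]-60*R[:,2]; t=tcp(g,R)
j0=log()['joints']; j1=min(ik(t,R),key=lambda x:abs(x-j0).max())
f=lambda k:fk(j0+(j1-j0)*k)
chain([(f(.5)[0]+[0,0,150],f(.5)[1]),(f(.8)[0]+[0,0,140],f(.8)[1]),(t+[0,0,100],R),(t,R)])
E
```

```text
turn [-2.6, -49.9, 20.4] shift [11.3, 18.4, -2.7] rows 7.0 ik [[-0.07, 0.51, 0.36, -0.27, -2.02, 0.28]]
turn [14.5, -27.8, -2.8] shift [10.3, 4.0, -4.3] rows 4.0 ik [[-0.51, 0.66, 0.61, -0.66, -2.24, 0.39]]
turn [13.9, -13.3, -8.6] shift [8.6, 4.6, -6.8] rows 3.0 ik [[-0.79, 0.78, 0.74, -0.89, -2.33, 0.54]]
turn [0.0, 0.0, 0.0] shift [9.1, 0.0, 4.2] rows 3.0 ik [[-0.78, 0.86, 0.64, -0.79, -2.2, 0.7]]
```

Call:
apply_moves:
  steps:
    - [[-2.6,-50,20.4],[11.3,18.4,-2.7],3]
    - [[-2.6,-50,20.4],[11.3,18.4,-2.7],3]
    - [[-2.6,-50,20.4],[11.3,18.4,-2.7],3]
    - [[-2.6,-50,20.4],[11.3,18.4,-2.7],3]
    - [[-2.6,-50,20.4],[11.3,18.4,-2.7],3]
    - [[-2.6,-50,20.4],[11.3,18.4,-2.7],3]
    - [[-2.6,-50,20.4],[11.3,18.4,-2.7],3]
    - [[-2.6,-50,20.4],[11.3,18.4,-2.7],3]

```text
time_s: 10.1
position: [515.8, -130.2, 294.1]
orientation: [[0.114, -0.832, -0.543], [-0.904, -0.314, 0.292], [-0.413, 0.457, -0.788]]
force: [0.6, 0.4, 1.1]
opening: 30.0
grasp_force: 0.0
```

Call:
apply_moves:
  steps:
    - [[14.5,-27.8,-2.8],[10.3,4,-4.3],3]
    - [[14.5,-27.8,-2.8],[10.3,4,-4.3],3]
    - [[14.5,-27.8,-2.8],[10.3,4,-4.3],3]
    - [[14.5,-27.8,-2.8],[10.3,4,-4.3],3]
    - [[14.5,-27.8,-2.8],[10.3,4,-4.3],3]

```text
time_s: 10.6
position: [517.0, -248.8, 304.0]
orientation: [[-0.058, -0.944, -0.324], [-0.631, -0.217, 0.745], [-0.774, 0.247, -0.583]]
force: [0.1, 0.1, 0.4]
opening: 30.1
grasp_force: 0.0
```

Call:
apply_moves:
  steps:
    - [[14,-13.3,-8.6],[8.6,4.6,-6.8],3]
    - [[14,-13.3,-8.6],[8.6,4.6,-6.8],3]
    - [[14,-13.3,-8.6],[8.6,4.6,-6.8],3]
    - [[14,-13.3,-8.6],[8.6,4.6,-6.8],3]
    - [[14,-13.3,-8.6],[8.6,4.6,-6.8],3]
    - [[14,-13.3,-8.6],[8.6,4.6,-6.8],3]

```text
time_s: 11.2
position: [494.1, -359.7, 291.9]
orientation: [[0.049, -0.995, -0.089], [-0.418, -0.102, 0.903], [-0.907, -0.007, -0.421]]
force: [0.1, 0.1, 1.0]
opening: 29.8
grasp_force: 0.0
```

```bash
python3 - <<'E'
from h import *
s=log();print(s['joints'].round(3),s['position'].round(1),s['time_s'])
R=pose(96.1,25,180); G=np.array([492,-327,95.])
to(tcp(G+[0,0,80]-60*R[:,2],R),R)
im,d=imaging.read_camera('wrist'); s=log(); P=cloud('wrist',d); np.savez('w3',im=im,d=d,P=P); save('w3',im)
for q in('stylus','stylus_tip','spoon','beveller'): print(q,[(np.round(r['rect']).tolist(),round(r['p'],2)) for r in spotter.find_in(q,'wrist')[:3]])
E
```

```text
[-0.794  0.776  0.724 -0.894 -2.324  0.547] [ 494.1 -359.7  291.9] 11.2
turn [-0.4  0.1  0.3] shift cm [ 9.22 -0.07  4.  ]
stylus [([209.0, 51.0, 88.0, 62.0], 0.74), ([267.0, 5.0, 20.0, 84.0], 0.68)]
stylus_tip [([272.0, 2.0, 16.0, 87.0], 0.6)]
spoon [([337.0, 0.0, 24.0, 96.0], 0.94)]
beveller [([189.0, 2.0, 30.0, 77.0], 0.91), ([338.0, 0.0, 25.0, 92.0], 0.74)]
```

View pics/w3.png

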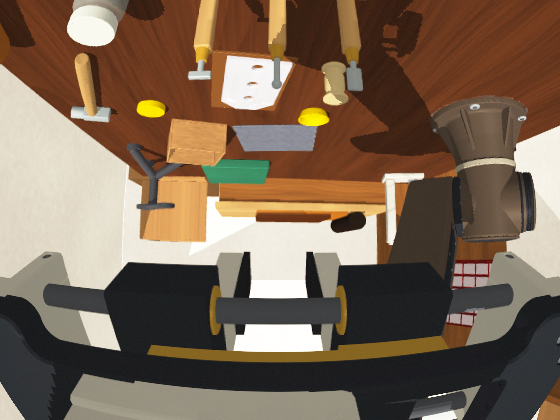

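```bash
python3 - <<'E'
from h import *
a=np.load('w3.npz');P=a['P'];d=a['d']
m=(d>0)&(abs(P[...,0]-492)<22)&(abs(P[...,1]+327)<25)
for z in range(50,175,12):
    q=P[m&(abs(P[...,2]-z)<6)]
    if len(q): print(z,len(q),q.min(0).round(),q.max(0).round(),np.median(q,0).round(1))
R=pose(96.1,25,180); G=np.array([492,-327,95.])
to(tcp(G+[0,0,80]-60*R[:,2],R),R)
E
```

```text
86 141 [ 487. -337.   81.] [ 499. -334.   92.] [ 492.7 -335.7   86.7]
98 167 [ 487. -337.   92.] [ 500. -333.  104.] [ 493.3 -335.8   98.2]
110 187 [ 487. -337.  104.] [ 500. -333.  116.] [ 493.4 -335.7  110.2]
122 220 [ 486. -338.  116.] [ 500. -324.  128.] [ 493.8 -335.7  122.4]
134 230 [ 486. -337.  128.] [ 500. -323.  140.] [ 492.9 -333.2  132.3]
146 105 [ 489. -334.  140.] [ 497. -325.  152.] [ 492.8 -330.9  143.3]
158 80 [ 489. -334.  152.] [ 496. -329.  164.] [ 492.8 -331.1  157.7]
170 57 [ 489. -334.  164.] [ 496. -328.  168.] [ 492.8 -331.2  166. ]
turn [-0.4  0.1  0.3] shift cm [ 9.21 -0.11  4.04]
```

```bash
python3 - <<'E'
from h import *
R=pose(96.1,25,180); G=np.array([493,-329,95.])
to(tcp(G+[0,0,80]-60*R[:,2],R),R);to(tcp(G+[0,0,40]-30*R[:,2],R),R);to(tcp(G,R),R)
E
```

```text
turn [-0.4  0.1  0.3] shift cm [ 9.3  -0.19  3.85]
turn [-0.4  0.1  0.3] shift cm [12.93 -0.13  8.53]
turn [-0.4  0.1  0.3] shift cm [16.57 -0.08 13.21]
```

Call:
apply_moves:
  steps:
    - [[-0.4,0,0.3],[4.5,-0.1,1.9],3]
    - [[-0.4,0,0.3],[9.3,-0.2,3.9],3]
    - [[-0.4,0,0.3],[9.3,-0.2,3.9],3]
    - [[-0.4,0,0.3],[11.1,-0.2,6.2],3]
    - [[-0.4,0,0.3],[12.9,-0.1,8.5],3]
    - [[-0.4,0,0.3],[12.9,-0.1,8.5],3]
    - [[-0.4,0,0.3],[12.9,-0.1,8.5],3]

```text
time_s: 12.15
position: [493.1, -338.9, 140.5]
orientation: [[0.043, -0.995, -0.094], [-0.418, -0.104, 0.902], [-0.907, 0.0, -0.42]]
force: [1.0, -0.6, 0.8]
opening: 29.9
grasp_force: 0.0
```

```bash
python3 - <<'E'
from h import *
im,d=imaging.read_camera('wrist');s=log();P=cloud('wrist',d);save('w4',im); np.savez('w4',im=im,d=d,P=P)
print(s['position'].round(1),s['force'].round(1),s['time_s'])
R=np.array(s['orientation']);p=s['position']
T=(P-p)@R  # tool frame
print('fingers', [(v,u,T[v,u].round().astype(int).tolist()) for u in(240,320) for v in range(246,290,5)])
m=(d>0)&(abs(P[...,0]-492)<22)&(abs(P[...,1]+327)<25)&(P[...,2]>50)
q=T[m]; print('stylus in tool',np.percentile(q,[2,50,98],axis=0).round(1))
R=pose(96.1,25,180); G=np.array([493,-329,95.]); to(tcp(G,R),R)
E
```

```text
[ 493.3 -339.5  140.9] [-0.1 -0.4  0.4] 12.2
fingers [(246, 240, [-986, -298, 2182]), (251, 240, [-1024, -298, 2168]), (256, 240, [11, -19, -17]), (261, 240, [12, -18, -24]), (266, 240, [10, -18, -26]), (271, 240, [11, -18, -33]), (276, 240, [10, -17, -36]), (281, 240, [10, -17, -41]), (286, 240, [10, -16, -45]), (246, 320, [-1014, 348, 2242]), (251, 320, [-1051, 348, 2223]), (256, 320, [12, 22, -19]), (261, 320, [12, 21, -24]), (266, 320, [12, 21, -29]), (271, 320, [9, 21, -30]), (276, 320, [7, 21, -31]), (281, 320, [12, 19, -43]), (286, 320, [10, 19, -46])]
stylus in tool [[-20.5  -7.3  -2.9]
 [ 34.4  -0.6  19.2]
 [ 79.3   6.   40. ]]
turn [-0.2  0.1 -0. ] shift cm [ 3.72 -0.07  4.98]
```

View pics/w4.png

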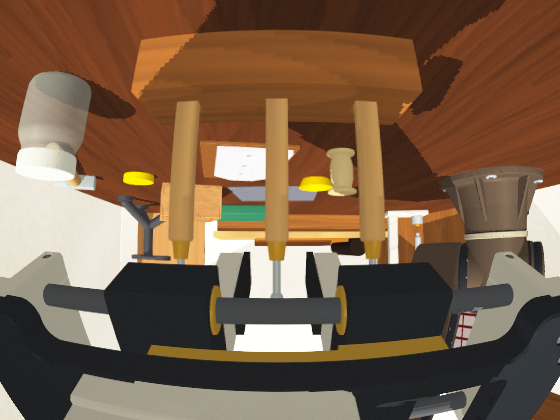

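Call:
apply_moves:
  steps:
    - [[0,0,0],[1.9,-0.1,2.6],3]
    - [[0,0,0],[3.7,-0.1,5.1],3]
    - [[0,0,0],[3.7,-0.1,5.1],3]
    - [[0,0,0],[3.7,-0.1,5.1],3]
    - [[0,0,0],[3.7,-0.1,5.1],0.8]
    - [[0,0,0],[3.7,-0.1,5.1],0.8]
    - [[0,0,0],[3.7,-0.1,5.1],0.8]
    - [[0,0,0],[3.7,-0.1,5.1],0.8]

```text
time_s: 13.0
position: [490.7, -308.4, 84.7]
orientation: [[0.044, -0.995, -0.093], [-0.418, -0.103, 0.903], [-0.907, -0.001, -0.42]]
force: [0.5, -2.0, 5.8]
opening: 13.6
grasp_force: 30.0
```

```bash
python3 - <<'E'
from h import *
s=log();R=np.array(s['orientation']);print(s['position'].round(1),s['grasp_force'],s['opening'],s['joints'].round(2))
c,sn=R[:,2],0; print('pitch',np.degrees(np.arcsin(-R[2,2])))
print('lift vec cm',(R.T@np.array([0,0,13.])).round(2))
E
```

```text
[ 490.7 -308.4   84.7] 30.00299423933029 13.633660805414783 [-0.73  0.91  0.44 -0.74 -1.99  0.85]
pitch 24.846015419175483
lift vec cm [-1.18e+01 -1.00e-02 -5.46e+00]
```

Call:
apply_moves:
  steps:
    - [[0,0,0],[-1.8,0,-0.8],0.8]
    - [[0,0,0],[-4.5,0,-2.1],0.8]
    - [[0,0,0],[-9,0,-4.2],0.8]
    - [[0,0,0],[-13,0,-6],0.8]
    - [[0,0,0],[-17.2,0,-8],0.8]
    - [[0,0,0],[-17.2,0,-8],0.8]

```text
time_s: 13.6
position: [491.1, -309.8, 281.4]
orientation: [[0.052, -0.995, -0.09], [-0.427, -0.104, 0.898], [-0.903, -0.008, -0.43]]
force: [0.5, 0.2, 0.3]
opening: 13.7
grasp_force: 30.0
```

```bash
cat >> h.py <<'E'
AZ,C=-86,15
UP=np.array([np.cos(np.radians(83.5)),np.sin(np.radians(83.5)),0]); HO=np.array([506.5,-47,9.])
GT=-23.  # grip point along tool z
def ball(p,R,D=69,a=24.8): a=np.radians(a); return p+GT*R[:,2]-D*(np.cos(a)*R[:,0]+np.sin(a)*R[:,2])
def touch(k,z=0,D=69,a=24.8):
    R=pose(AZ,C,0); return HO+k*UP+[0,0,z]-ball(np.zeros(3),R,D,a),R
E
python3 - <<'E'
from h import *
s=log();p,R=s['position'],np.array(s['orientation']);print(p,s['opening'],s['grasp_force'],'ball',ball(p,R))
q,Q=touch(55,60); S=ik(q,Q); j0=s['joints']; j1=min(S,key=lambda x:abs(x-j0).max()); print(j0.round(2),j1.round(2),q)
for k in np.linspace(0,1,9):
    a,A,W,E=fk(j0+(j1-j0)*k); print(k,'tcp',a.round(),'ball',ball(a,A).round(),'butt',ball(a,A,-87).round(),'W',W.round())
E
```

```text
[ 491.10729718 -309.8467159   281.40752448] 13.736892897153592 29.999224841594696 ball [ 492.55387056 -329.76697441  360.28991565]
[-0.75  0.71  0.58 -0.86 -2.23  0.6 ] [ 0.79  0.69 -0.78  0.83 -1.38 -1.49] [517.35688097 -58.57570345 116.05872509]
0.0 tcp [ 491. -310.  282.] ball [ 493. -330.  360.] butt [ 494. -331.  205.] W [ 526. -658.  448.]
0.125 tcp [ 473. -239.  216.] ball [ 508. -244.  290.] butt [ 445. -274.  150.] W [ 600. -551.  407.]
0.25 tcp [ 435. -193.  168.] ball [ 493. -176.  223.] butt [ 392. -246.  126.] W [ 656. -434.  375.]
0.375 tcp [ 397. -175.  138.] ball [ 462. -135.  168.] butt [ 356. -243.  129.] W [ 695. -308.  348.]
0.5 tcp [ 379. -178.  126.] ball [ 436. -120.  130.] butt [ 351. -249.  148.] W [ 712. -175.  324.]
0.625 tcp [ 389. -184.  126.] ball [ 432. -118.  107.] butt [ 377. -248.  172.] W [704. -38. 299.]
0.75 tcp [ 427. -174.  130.] ball [ 454. -105.   96.] butt [ 426. -225.  192.] W [665.  96. 273.]
0.875 tcp [ 478. -133.  129.] ball [489. -65.  85.] butt [ 480. -172.  199.] W [594. 218. 245.]
1.0 tcp [517. -59. 116.] ball [513.   8.  69.] butt [520. -92. 189.] W [491. 315. 216.]
```

```bash
python3 - <<'E'
from h import *
s=log()
q,Q=touch(55,60); S=ik(q,Q); j0=s['joints']; j1=min(S,key=lambda x:abs(x-j0).max())
f=lambda k,dx,dz:(lambda r:(r[0]+[dx,0,dz],r[1]))(fk(j0+(j1-j0)*k))
w=[f(.22,20,100),f(.45,50,140),f(.7,40,110),f(.87,0,70),(q,Q)]
for a,A in w: print(a.round(),'ball',ball(a,A).round(),'butt',ball(a,A,-87).round())
chain(w)
E
```

```text
[ 465. -201.  278.] ball [ 518. -190.  338.] butt [ 424. -250.  229.]
[ 433. -175.  269.] ball [ 495. -124.  283.] butt [ 399. -247.  279.]
[ 450. -181.  238.] ball [ 483. -113.  210.] butt [ 444. -238.  295.]
[ 476. -136.  199.] ball [487. -68. 156.] butt [ 478. -175.  269.]
[517. -59. 116.] ball [513.   8.  69.] butt [520. -92. 189.]
turn [-22.6, 17.9, 36.3] shift [-4.4, 1.5, 10.2] rows 6.0 ik [[-0.41, 0.65, 0.43, -0.56, -2.23, 0.01]]
turn [-7.4, 36.1, 28.1] shift [-0.1, 1.7, 3.9] rows 6.0 ik [[-0.05, 0.63, 0.21, -0.12, -2.16, -0.38]]
turn [19.7, 39.1, 19.6] shift [-0.5, -3.5, 0.1] rows 6.0 ik [[0.31, 0.61, -0.23, 0.36, -1.85, -0.78]]
turn [25.5, 16.0, 8.6] shift [-5.7, -1.2, -2.9] rows 4.0 ik [[0.59, 0.59, -0.58, 0.61, -1.59, -1.15]]
turn [21.9, 4.6, 4.0] shift [-10.1, -3.3, -5.7] rows 3.0 ik [[0.79, 0.69, -0.78, 0.83, -1.38, -1.49]]
```

Call:
apply_moves:
  steps:
    - [[-22.6,17.9,36.3],[-4.4,1.5,10.2],0.8]
    - [[-22.6,17.9,36.3],[-4.4,1.5,10.2],0.8]
    - [[-22.6,17.9,36.3],[-4.4,1.5,10.2],0.8]
    - [[-22.6,17.9,36.3],[-4.4,1.5,10.2],0.8]
    - [[-22.6,17.9,36.3],[-4.4,1.5,10.2],0.8]
    - [[-22.6,17.9,36.3],[-4.4,1.5,10.2],0.8]
    - [[-22.6,17.9,36.3],[-4.4,1.5,10.2],0.8]

```text
time_s: 14.3
position: [465.0, -197.9, 270.4]
orientation: [[-0.434, -0.734, -0.522], [-0.731, -0.051, 0.68], [-0.526, 0.677, -0.515]]
force: [0.2, 0.3, -0.9]
opening: 13.5
grasp_force: 30.0
```

Call:
apply_moves:
  steps:
    - [[-7.4,36.1,28.1],[-0.1,1.7,3.9],0.8]
    - [[-7.4,36.1,28.1],[-0.1,1.7,3.9],0.8]
    - [[-7.4,36.1,28.1],[-0.1,1.7,3.9],0.8]
    - [[-7.4,36.1,28.1],[-0.1,1.7,3.9],0.8]
    - [[-7.4,36.1,28.1],[-0.1,1.7,3.9],0.8]
    - [[-7.4,36.1,28.1],[-0.1,1.7,3.9],0.8]
    - [[-7.4,36.1,28.1],[-0.1,1.7,3.9],0.8]

```text
time_s: 15.0
position: [431.9, -171.8, 261.9]
orientation: [[-0.288, -0.453, -0.844], [-0.935, 0.324, 0.145], [0.208, 0.831, -0.517]]
force: [0.6, -0.2, -0.7]
opening: 13.6
grasp_force: 30.0
```

Call:
apply_moves:
  steps:
    - [[19.7,39.1,19.6],[-0.5,-3.5,0.1],0.8]
    - [[19.7,39.1,19.6],[-0.5,-3.5,0.1],0.8]
    - [[19.7,39.1,19.6],[-0.5,-3.5,0.1],0.8]
    - [[19.7,39.1,19.6],[-0.5,-3.5,0.1],0.8]
    - [[19.7,39.1,19.6],[-0.5,-3.5,0.1],0.8]
    - [[19.7,39.1,19.6],[-0.5,-3.5,0.1],0.8]
    - [[19.7,39.1,19.6],[-0.5,-3.5,0.1],0.8]

```text
time_s: 15.7
position: [447.2, -179.4, 231.7]
orientation: [[0.068, -0.697, -0.714], [-0.623, 0.53, -0.576], [0.78, 0.484, -0.398]]
force: [0.8, -0.9, -0.2]
opening: 13.9
grasp_force: 30.0
```

```bash
python3 - <<'E'
from h import *
s=log();print(s['position'].round(),s['joints'].round(2),s['time_s'],s['opening'])
p,R=s['position'],np.array(s['orientation']);print(ball(p,R).round())
q,Q=touch(55,60); S=ik(q,Q); j0=s['joints']; j1=min(S,key=lambda x:abs(x-j0).max())
m=fk(j0+(j1-j0)*.55)
chain([(m[0]+[0,0,20],m[1]),(q,Q)])
E
```

```text
[ 447. -179.  232.] [ 0.31  0.61 -0.23  0.35 -1.84 -0.77] 15.7 13.906515816048628
[ 480. -110.  203.]
turn [25.0, 16.5, 10.4] shift [-5.6, -2.6, -4.8] rows 4.0 ik [[0.58, 0.63, -0.53, 0.61, -1.61, -1.15]]
turn [22.8, 3.9, 3.5] shift [-9.6, -1.3, -4.9] rows 3.0 ik [[0.79, 0.69, -0.78, 0.83, -1.38, -1.49]]
```

Call:
apply_moves:
  steps:
    - [[25,16.5,10.4],[-5.6,-2.6,-4.8],0.8]
    - [[25,16.5,10.4],[-5.6,-2.6,-4.8],0.8]
    - [[25,16.5,10.4],[-5.6,-2.6,-4.8],0.8]
    - [[25,16.5,10.4],[-5.6,-2.6,-4.8],0.8]
    - [[25,16.5,10.4],[-5.6,-2.6,-4.8],0.8]

```text
time_s: 16.2
position: [495.6, -131.7, 195.0]
orientation: [[0.069, -0.942, -0.328], [-0.328, 0.289, -0.9], [0.942, 0.169, -0.289]]
force: [-0.2, -0.2, -0.2]
opening: 14.1
grasp_force: 30.0
```

Call:
apply_moves:
  steps:
    - [[22.8,3.9,3.5],[-9.6,-1.3,-4.9],0.8]
    - [[22.8,3.9,3.5],[-9.6,-1.3,-4.9],0.8]
    - [[22.8,3.9,3.5],[-9.6,-1.3,-4.9],0.8]
    - [[22.8,3.9,3.5],[-9.6,-1.3,-4.9],0.8]
    - [[22.8,3.9,3.5],[-9.6,-1.3,-4.9],0.8]
    - [[22.8,3.9,3.5],[-9.6,-1.3,-4.9],0.8]

```text
time_s: 16.8
position: [519.8, -59.6, 116.7]
orientation: [[0.013, -0.998, 0.063], [-0.26, -0.064, -0.964], [0.966, -0.004, -0.26]]
force: [0.0, -0.3, -1.2]
opening: 13.5
grasp_force: 30.0
```

```bash
python3 - <<'E'
from h import *
imaging.read_camera('top');s=log();p,R=s['position'],np.array(s['orientation']);print(p.round(1),s['joints'].round(2),s['time_s'],s['opening'],'ball',ball(p,R).round(1),'dir',(-ball(p,R,0)+ball(p,R,1)).round(2))
to(*touch(55,60))
for cam in('scene','wrist','top'):
    im,d=imaging.read_camera(cam); P=cloud(cam,d); np.savez('b_'+cam,im=im,d=d,P=P)
    print(cam,[(np.round(r['rect']).tolist(),round(r['p'],2)) for r in spotter.find_in('stylus_tip',cam)[:2]])
    m=(d>0)&(P[...,2]>25)&(np.linalg.norm(P-ball(p,R),axis=-1)<45); v,u=np.nonzero(m)
    if m.any(): print(m.sum(),u.min(),u.max(),v.min(),v.max()); 
    i=np.argsort(P[m][:,2])[:10]; print(P[m][i].round().tolist())
im=np.load('b_scene.npz')['im']; save('b1',cv2.resize(im[160:290,200:340],None,fx=4.5,fy=4.5,interpolation=2))
E
```

```text
[519.8 -59.6 116.6] [ 0.79  0.69 -0.78  0.83 -1.38 -1.49] 16.85 13.3717967905551 ball [515.7   6.7  69.6] dir [-0.04  0.64 -0.77]
turn [ 0.2  0.1 -0.3] shift cm [-0.09  0.24 -0.1 ]
scene [([247.0, 187.0, 34.0, 22.0], 0.55)]
21 271 288 198 210
[[518.0, 5.0, 68.0], [520.0, 8.0, 68.0], [516.0, 10.0, 71.0], [518.0, 6.0, 71.0], [520.0, 7.0, 72.0], [518.0, 2.0, 73.0], [519.0, 5.0, 76.0], [516.0, 0.0, 76.0], [515.0, 2.0, 78.0], [520.0, 1.0, 78.0]]
wrist [([265.0, 118.0, 28.0, 235.0], 0.78)]
612 265 292 328 351
[[522.0, -13.0, 92.0], [511.0, -16.0, 92.0], [511.0, -14.0, 93.0], [511.0, -14.0, 93.0], [522.0, -14.0, 93.0], [521.0, -13.0, 94.0], [521.0, -12.0, 94.0], [511.0, -14.0, 94.0], [512.0, -13.0, 94.0], [512.0, -13.0, 94.0]]
top [([275.0, 236.0, 46.0, 9.0], 0.61)]
39 273 284 236 241
[[517.0, 6.0, 68.0], [513.0, 8.0, 71.0], [515.0, 8.0, 71.0], [515.0, 4.0, 72.0], [510.0, 6.0, 72.0], [513.0, 6.0, 73.0], [515.0, 6.0, 73.0], [513.0, 4.0, 75.0], [515.0, 1.0, 76.0], [513.0, -1.0, 79.0]]
```

View pics/b1.png

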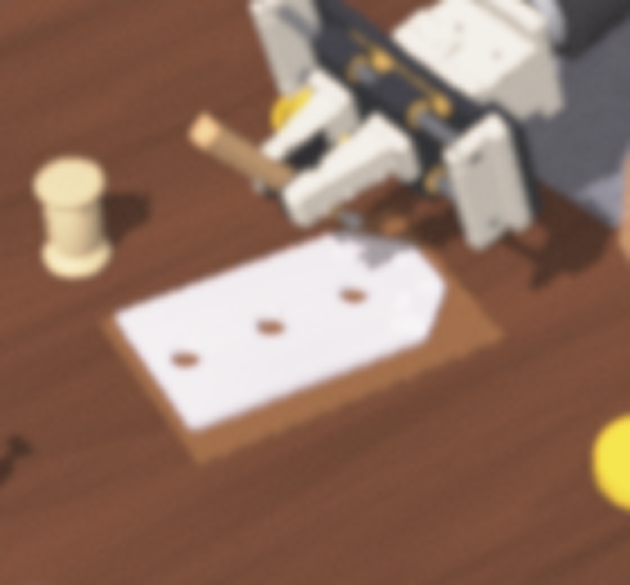

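```bash
python3 - <<'E'
from h import *
to(*touch(55,14)); to(*touch(55,0))
E
```

```text
turn [ 0.1 -0.  -0.2] shift cm [-4.49  0.19  1.13]
turn [ 0.1 -0.  -0.2] shift cm [-5.85  0.2   1.49]
```

Call:
apply_moves:
  steps:
    - [[0,0,0],[-2.2,0.1,0.6],0.8]
    - [[0,0,0],[-4.5,0.2,1.1],0.8]
    - [[0,0,0],[-4.5,0.2,1.1],0.8]
    - [[0,0,0],[-4.5,0.2,1.1],0.8]

```text
time_s: 17.55
position: [517.2, -58.2, 70.3]
orientation: [[0.017, -0.998, 0.067], [-0.256, -0.069, -0.964], [0.967, -0.001, -0.256]]
force: [0.0, -0.9, -0.3]
opening: 13.7
grasp_force: 30.0
```

```bash
python3 - <<'E'
from h import *
im0,d0=imaging.read_camera('top');s=log();p,R=s['position'],np.array(s['orientation']);b=ball(p,R);print(p.round(1),s['force'].round(1),s['time_s'],'ball',b.round(1))
for cam in('top','wrist','scene'):
    im,d=imaging.read_camera(cam); c=imaging.calibration(cam); M=np.linalg.inv(np.array(c['cam_to_world']))
    def px(x):
        y=M[:3,:3]@x+M[:3,3]; r=np.hypot(y[0],y[1]); k=np.arctan2(r,y[2])/r if cam=='wrist' else 1/y[2]
        return np.array([c['cx']+c['fx']*y[0]*k,c['cy']+c['fy']*y[1]*k])
    h=(HO+55*UP);h[2]=11; print(cam,'ball px',px(b).round(1),'hole px',px(h).round(1),'x+10',(px(b+[10,0,0])-px(b)).round(1),'y+10',(px(b+[0,10,0])-px(b)).round(1))
    if cam!='wrist':
        u,v=px(h).round().astype(int); cr=im[v-25:v+26,u-32:u+33]; big=cv2.resize(cr,None,fx=6,fy=6,interpolation=2)
        if cam=='top': A=big; print('crop origin',u-32,v-25)
        else: print('crop origin',u-32,v-25); save('b2',np.vstack([cv2.resize(A,(585,300)) if 0 else A,big])[:600])
to(*touch(55,0))
E
```

```text
[517.3 -58.   70.6] [ 1.1 -0.5 -0.4] 17.6 ball [512.8   8.1  23.4]
top ball px [273.7 239.9] hole px [274. 240.] x+10 [-0. -4.] y+10 [-4.  0.]
crop origin 242 215
wrist ball px [277.7 402.4] hole px [278.  409.7] x+10 [-18.4  -1.3] y+10 [-1.3 16.3]
scene ball px [277.7 221. ] hole px [277.6 224.5] x+10 [2.2 2.1] y+10 [ 3.1 -1.5]
crop origin 246 199
turn [ 0.  -0.  -0.2] shift cm [-1.4   0.01  0.44]
```

View pics/b2.png

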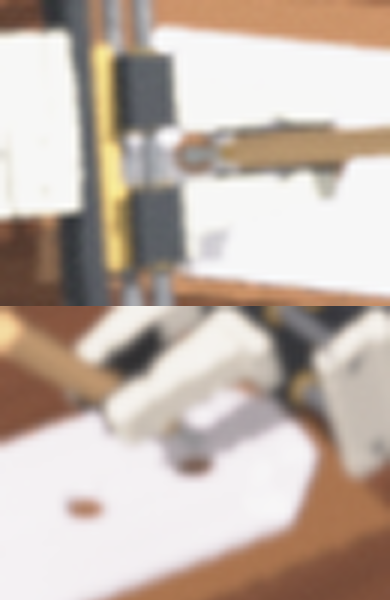

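```bash
python3 - <<'E'
from h import *
im,d=imaging.read_camera('top'); P=cloud('top',d)
for v in range(237,245): print(v,[tuple(im[v,u].tolist()) for u in range(269,284)])
for v in(239,240,241): print([tuple(P[v,u].round().astype(int).tolist()) for u in range(270,284)])
E
```

```text
237 [(243, 242, 243), (245, 244, 245), (240, 236, 237), (220, 203, 196), (204, 175, 155), (199, 164, 140), (187, 160, 144), (178, 161, 153), (161, 154, 150), (154, 150, 150), (168, 162, 161), (175, 167, 161), (151, 138, 124), (138, 120, 102), (141, 121, 102)]
238 [(243, 242, 243), (244, 242, 243), (235, 224, 221), (206, 171, 152), (186, 144, 115), (184, 140, 110), (167, 128, 102), (148, 122, 103), (154, 140, 131), (177, 169, 165), (193, 181, 171), (194, 177, 157), (175, 150, 122), (166, 137, 106), (165, 137, 104)]
239 [(218, 215, 219), (218, 210, 210), (197, 172, 161), (166, 138, 121), (160, 140, 126), (158, 140, 127), (151, 133, 119), (146, 130, 116), (151, 138, 125), (166, 150, 132), (175, 152, 122), (178, 150, 114), (176, 145, 108), (174, 143, 107), (174, 142, 107)]
240 [(189, 187, 191), (187, 177, 179), (163, 143, 134), (147, 133, 122), (149, 146, 143), (149, 149, 147), (150, 148, 145), (148, 144, 140), (153, 146, 139), (161, 147, 129), (163, 138, 99), (170, 139, 95), (175, 143, 104), (177, 146, 109), (180, 148, 111)]
241 [(187, 183, 188), (185, 177, 179), (162, 147, 140), (145, 
[... 896 characters left out ...]
4, 191, 181), (205, 202, 191), (207, 204, 193), (209, 206, 195), (214, 213, 200)]
[(515, 18, 12), (515, 16, 1), (515, 13, 4), (515, 10, 6), (515, 7, 26), (515, 5, 5), (515, 3, 4), (515, 0, 5), (515, -3, 11), (515, -6, 45), (515, -8, 48), (515, -11, 54), (515, -13, 56), (515, -15, 61)]
[(513, 18, 9), (513, 15, 7), (513, 13, 7), (513, 10, 22), (513, 7, 28), (513, 5, 28), (513, 2, 35), (513, 0, 38), (513, -3, 37), (513, -6, 48), (513, -8, 47), (513, -11, 58), (513, -13, 59), (513, -15, 65)]
[(510, 18, 12), (510, 15, 6), (510, 13, 7), (510, 10, 26), (510, 7, 25), (510, 5, 28), (510, 2, 26), (510, 0, 34), (510, -3, 38), (510, -6, 47), (510, -8, 48), (510, -11, 59), (510, -13, 58), (510, -15, 63)]
```

Call:
apply_moves:
  steps:
    - [[0,0,0],[-0.6,0,0.16],0.8]
    - [[0,0,0],[-1.2,0,0.32],0.8]
    - [[0,0,0],[-1.2,0,0.32],0.8]
    - [[0,0,0],[-1.2,0,0.32],0.8]

```text
time_s: 18.2
position: [517.1, -58.1, 57.3]
orientation: [[0.016, -0.998, 0.067], [-0.257, -0.069, -0.964], [0.966, -0.002, -0.257]]
force: [0.2, -0.6, 0.6]
opening: 13.9
grasp_force: 30.0
```

Call:
apply_moves:
  steps:
    - [[0,0,0],[-0.1,0,0.03],0.8]
    - [[0,0,0],[-0.1,0,0.03],0.8]
    - [[0,0,0],[-0.1,0,0.03],0.8]

```text
time_s: 18.5
position: [517.1, -58.3, 56.8]
orientation: [[0.016, -0.998, 0.067], [-0.257, -0.069, -0.964], [0.966, -0.002, -0.257]]
force: [-0.6, -1.5, 2.7]
opening: 13.7
grasp_force: 30.0
```

Call:
apply_moves:
  steps:
    - [[0,0,0],[-0.1,0,0.03],0.8]
    - [[0,0,0],[-0.1,0,0.03],0.8]
    - [[0,0,0],[-0.1,0,0.03],0.8]

```text
time_s: 18.8
position: [517.1, -58.6, 56.4]
orientation: [[0.015, -0.998, 0.067], [-0.255, -0.068, -0.964], [0.967, -0.002, -0.256]]
force: [-0.3, -1.8, 5.4]
opening: 13.7
grasp_force: 30.0
```

```bash
python3 - <<'E'
from h import *
s=log();p,R=s['position'],np.array(s['orientation']);print(ball(p,R).round(1))
for v in([0,0,25],-55*UP+[0,0,25],-55*UP+[0,0,3],-55*UP+[0,0,0]): print((R.T@v/10).round(2))
b=ball(p,R); e=HO+0*UP-b; e[2]=3; print('abs', (R.T@e/10).round(2), e)
E
```

```text
[512.6   7.5   9.1]
[ 2.42 -0.01 -0.64]
[3.8  0.99 4.59]
[1.68 0.99 5.15]
[1.39 1.   5.23]
abs [1.67 0.98 5.14] [ -6.12318954 -54.51551718   3.        ]
```

Call:
apply_moves:
  steps:
    - [[0,0,0],[1.2,0,-0.32],0.8]
    - [[0,0,0],[2.4,0,-0.64],0.8]
    - [[0,0,0],[3.1,0.5,2],0.8]
    - [[0,0,0],[3.8,1,4.6],0.8]
    - [[0,0,0],[3.8,1,4.6],0.8]
    - [[0,0,0],[3.8,1,4.6],0.8]
    - [[0,0,0],[2.7,1,4.87],0.8]
    - [[0,0,0],[1.67,1,5.15],0.8]

```text
time_s: 19.6
position: [511.6, -111.6, 57.4]
orientation: [[0.015, -0.998, 0.068], [-0.259, -0.07, -0.963], [0.966, -0.004, -0.259]]
force: [0.2, 0.3, -0.6]
opening: 13.5
grasp_force: 30.0
```

Call:
apply_moves:
  steps:
    - [[0,0,0],[0,0,0],0.8]
    - [[0,0,0],[-0.1,0,0.03],0.8]
    - [[0,0,0],[-0.2,0,0.06],0.8]
    - [[0,0,0],[-0.2,0,0.06],0.8]
    - [[0,0,0],[-0.2,0,0.06],0.8]

```text
time_s: 20.1
position: [510.9, -112.8, 56.5]
orientation: [[0.016, -0.998, 0.067], [-0.257, -0.069, -0.964], [0.966, -0.002, -0.257]]
force: [-0.7, 0.7, 3.3]
opening: 14.0
grasp_force: 30.0
```

```bash
python3 - <<'E'
from h import *
s=log();p,R=s['position'],np.array(s['orientation']);print(p.round(1),ball(p,R).round(1),(HO-ball(p,R)).round(1),s['force'].round(1))
E
```

```text
[ 510.9 -112.8   56.5] [506.5 -46.7   9.4] [ 0.  -0.3 -0.4] [-0.7  0.7  3.3]
```

Call:
apply_moves:
  steps:
    - [[0,0,0],[-0.06,0,0.02],0.8]
    - [[0,0,0],[-0.06,0,0.02],0.8]

```text
time_s: 20.3
position: [510.9, -113.0, 56.2]
orientation: [[0.015, -0.998, 0.067], [-0.256, -0.069, -0.964], [0.966, -0.003, -0.257]]
force: [0.1, -0.6, 5.6]
opening: 13.6
grasp_force: 30.0
```

Call:
apply_moves:
  steps:
    - [[0,0,0],[1.2,0,-0.32],0.8]
    - [[0,0,0],[2.4,0,-0.64],0.8]
    - [[0,0,0],[3.1,0.5,2],0.8]
    - [[0,0,0],[3.8,1,4.6],0.8]
    - [[0,0,0],[3.8,1,4.6],0.8]
    - [[0,0,0],[3.8,1,4.6],0.8]
    - [[0,0,0],[2.7,1,4.87],0.8]
    - [[0,0,0],[1.67,1,5.15],0.8]

```text
time_s: 21.1
position: [505.5, -166.4, 57.6]
orientation: [[0.015, -0.998, 0.068], [-0.258, -0.07, -0.964], [0.966, -0.004, -0.259]]
force: [0.5, 0.4, -0.6]
opening: 13.7
grasp_force: 30.0
```

Call:
apply_moves:
  steps:
    - [[0,0,0],[0,0,0],0.8]
    - [[0,0,0],[-0.1,0,0.03],0.8]
    - [[0,0,0],[-0.2,0,0.06],0.8]
    - [[0,0,0],[-0.26,0,0.07],0.8]
    - [[0,0,0],[-0.26,0,0.07],0.8]
    - [[0,0,0],[-0.26,0,0.07],0.8]

```text
time_s: 21.7
position: [504.8, -167.5, 56.3]
orientation: [[0.015, -0.998, 0.067], [-0.257, -0.069, -0.964], [0.966, -0.003, -0.257]]
force: [-0.3, 1.0, 5.0]
opening: 13.4
grasp_force: 30.0
```

```bash
python3 - <<'E'
from h import *
s=log();p,R=s['position'],np.array(s['orientation']);print(p.round(1),ball(p,R).round(1),(HO-55*UP-ball(p,R)).round(1),s['force'].round(1),s['joints'].round(2))
E
```

```text
[ 504.8 -167.5   56.3] [ 500.3 -101.4    9.1] [-0.  -0.3 -0.1] [-0.3  1.   5. ] [ 0.57  0.75 -0.96  1.11 -1.24 -1.7 ]
```

```bash
python3 - <<'E'
from h import *
s=log();p,R=s['position'],np.array(s['orientation'])
print('up12',(R.T@[0,0,12]).round(2))
for az in(-86,-60,-120):
    Q=pose(az,65.2,0); g=np.array([435,262,17.]); t=g-GT*Q[:,2]
    print(az,[x.round(2).tolist() for x in ik(t,Q,n=12)],t.round(), 'ball',ball(t,Q).round(),'butt',ball(t,Q,-87).round(), ball(t,Q,0).round())
Q=pose(-86,65.2,0); g=np.array([435,262,17.]); t=g-GT*Q[:,2]
q0=p+[0,0,120]; m=pose(-86,40,0)
chain([(q0,R),([490,60,190],m),(t+[0,0,120],Q),(t,Q)])
E
```

```text
up12 [11.6  -0.03 -3.08]
-86 [[1.09, 0.5, -0.56, 0.28, -0.91, -1.24]] [436. 252.  -4.] ball [430. 331.  17.] butt [441. 175.  17.] [435. 262.  17.]
-60 [[1.14, 0.43, -0.78, 0.56, -0.7, -1.11]] [440. 254.  -4.] ball [400. 322.  17.] butt [478. 187.  17.] [435. 262.  17.]
-120 [[0.96, 0.57, -0.33, 0.04, -1.1, -1.51]] [430. 254.  -4.] ball [470. 322.  17.] butt [392. 187.  17.] [435. 262.  17.]
turn [0.0, 0.0, 0.0] shift [11.6, -0.0, -3.1] rows 3.0 ik [[0.6, 0.52, -0.94, 1.02, -1.36, -1.48]]
turn [-0.0, -25.1, -0.2] shift [-4.5, -0.1, -22.4] rows 5.0 ik [[0.93, 0.37, -0.58, 0.53, -1.38, -1.18]]
turn [-0.0, -25.2, 0.0] shift [-18.2, 4.1, -10.2] rows 5.0 ik [[1.09, 0.35, -0.44, 0.24, -1.17, -1.16]]
turn [0.0, 0.0, 0.0] shift [-5.0, -0.0, 10.9] rows 3.0 ik [[1.09, 0.5, -0.56, 0.28, -0.91, -1.24]]
```

Call:
apply_moves:
  steps:
    - [[0,0,0],[1.5,0,-0.4],0.8]
    - [[0,0,0],[4,0,-1.1],0.8]
    - [[0,0,0],[8,0,-2.1],0.8]
    - [[0,0,0],[11.6,0,-3.1],0.8]
    - [[0,0,0],[11.6,0,-3.1],0.8]

```text
time_s: 22.2
position: [504.9, -166.9, 178.6]
orientation: [[0.011, -0.998, 0.069], [-0.261, -0.069, -0.963], [0.965, -0.007, -0.261]]
force: [-1.0, -0.7, -1.4]
opening: 13.6
grasp_force: 30.0
```

Call:
apply_moves:
  steps:
    - [[0,-25,0],[-4.5,0,-22.4],0.8]
    - [[0,-25,0],[-4.5,0,-22.4],0.8]
    - [[0,-25,0],[-4.5,0,-22.4],0.8]
    - [[0,-25,0],[-4.5,0,-22.4],0.8]
    - [[0,-25,0],[-4.5,0,-22.4],0.8]
    - [[0,-25,0],[-4.5,0,-22.4],0.8]
    - [[0,-25,0],[-4.5,0,-22.4],0.8]

```text
time_s: 22.9
position: [488.5, 60.6, 189.4]
orientation: [[0.044, -0.998, 0.055], [-0.64, -0.07, -0.765], [0.767, -0.002, -0.642]]
force: [-0.4, -0.7, -1.1]
opening: 13.7
grasp_force: 30.0
```

Call:
apply_moves:
  steps:
    - [[0,-25.2,0],[-18.2,4.1,-10.2],0.8]
    - [[0,-25.2,0],[-18.2,4.1,-10.2],0.8]
    - [[0,-25.2,0],[-18.2,4.1,-10.2],0.8]
    - [[0,-25.2,0],[-18.2,4.1,-10.2],0.8]
    - [[0,-25.2,0],[-18.2,4.1,-10.2],0.8]
    - [[0,-25.2,0],[-18.2,4.1,-10.2],0.8]
    - [[0,-25.2,0],[-18.2,4.1,-10.2],0.8]

```text
time_s: 23.6
position: [434.4, 250.3, 115.3]
orientation: [[0.061, -0.998, 0.03], [-0.904, -0.068, -0.421], [0.422, -0.001, -0.906]]
force: [-0.4, -0.8, -1.2]
opening: 13.6
grasp_force: 30.0
```

```bash
python3 - <<'E'
from h import *
s=log();p,R=s['position'],np.array(s['orientation']);print(p.round(1),ball(p,R).round(1),ball(p,R,-87).round(),s['time_s'])
Q=pose(-86,65.2,0)
for z in(40,20): to(np.array([435,262,z])-GT*Q[:,2],Q)
im,d=imaging.read_camera('scene');P=cloud('scene',d)
t=ball(p,R,0)
m=(d>0)&(abs(P[...,0]-435)<60)&(P[...,1]>150)&(P[...,1]<355)&(P[...,2]>60)
v,u=np.nonzero(m)
q=P[m]
for y in range(160,350,15):
    k=q[abs(q[:,1]-y)<8]
    if len(k): print(y,len(k),k[:,2].min().round(),np.median(k[:,0]).round())
E
```

```text
[434.4 250.3 115.3] [429.  328.8 135.9] [440. 173. 136.] 23.6
turn [-0.  -0.2 -0.1] shift cm [-4.24 -0.14  8.63]
turn [-0.  -0.2 -0.1] shift cm [-5.09 -0.13 10.45]
175 30 128.0 442.0
190 30 129.0 443.0
205 32 130.0 441.0
220 32 128.0 441.0
235 31 131.0 442.0
250 235 126.0 428.0
265 426 125.0 430.0
280 452 126.0 446.0
295 539 160.0 448.0
310 551 135.0 449.0
325 566 131.0 455.0
340 600 134.0 453.0
```

Call:
apply_moves:
  steps:
    - [[0,0,0],[-2,-0.1,4.2],0.8]
    - [[0,0,0],[-3.9,-0.1,8],0.8]
    - [[0,0,0],[-4.8,-0.1,9.9],0.8]
    - [[0,0,0],[-5.2,-0.1,10.7],0.8]
    - [[0,0,0],[-5.2,-0.1,10.7],0.8]
    - [[0,0,0],[-5.2,-0.1,10.7],0.8]

```text
time_s: 24.25
position: [435.1, 251.1, -1.9]
orientation: [[0.06, -0.998, 0.029], [-0.904, -0.067, -0.423], [0.424, -0.001, -0.906]]
force: [-3.3, -4.7, 5.8]
opening: 13.9
grasp_force: 33.2
```

```bash
python3 - <<'E'
from h import *
s=log();p,R=s['position'],np.array(s['orientation']);print(p.round(1),ball(p,R).round(1),ball(p,R,-87).round(1),s['force'])
E
```

```text
[435.1 251.1  -1.9] [429.8 329.7  18.6] [440.2 174.1  19.4] [-3.25560262 -4.6755605   5.76085589]
```

Call:
apply_moves:
  steps:
    - [[0,0,0],[0.1,0,-0.2],0.8]
    - [[0,0,0],[0.1,0,-0.2],0.8]
    - [[0,0,0],[0.1,0,-0.2],3]
    - [[0,0,0],[0.1,0,-0.2],3]
    - [[0,0,0],[0.1,0,-0.2],3]
    - [[0,0,0],[0.1,0,-0.2],3]
    - [[0,0,0],[0.1,0,-0.2],3]

```text
time_s: 24.95
position: [435.7, 254.0, -0.9]
orientation: [[0.062, -0.998, 0.031], [-0.905, -0.069, -0.42], [0.421, -0.002, -0.907]]
force: [-0.3, -0.2, -0.4]
opening: 30.2
grasp_force: 0.0
```

Call:
apply_moves:
  steps:
    - [[0,0,0],[0,0,-2],3]
    - [[0,0,0],[0,0,-5],3]
    - [[0,0,0],[0,0,-10],3]
    - [[0,0,0],[0,0,-15],3]
    - [[0,0,0],[0,0,-20],3]
    - [[0,0,0],[0,0,-20],3]
    - [[0,0,0],[0,0,-20],3]

```text
time_s: 25.65
position: [429.4, 338.8, 181.4]
orientation: [[0.062, -0.998, 0.032], [-0.906, -0.069, -0.417], [0.418, -0.003, -0.908]]
force: [0.8, -0.6, -0.8]
opening: 30.1
grasp_force: 0.0
```

```bash
python3 - <<'E'
from h import *
im,d=imaging.read_camera('wrist');P=cloud('wrist',d);s=log();print(s['position'].round(),s['opening'],s['time_s'])
m=(d>0)&(P[...,2]>6.5)&(P[...,2]<30)&(abs(P[...,0]-435)<80)&(abs(P[...,1]-262)<110)
q=P[m]; print(len(q)); r=cv2.minAreaRect(q[:,:2].astype(np.float32)); print(r,np.percentile(q[:,2],[5,50,95]).round(1))
im2,d2=imaging.read_camera('top');P2=cloud('top',d2);hsv=cv2.cvtColor(im2,cv2.COLOR_RGB2HSV)
w=(P2[...,0]>400)&(P2[...,0]<620)&(P2[...,1]>-160)&(P2[...,1]<120)&(hsv[...,1]<60)&(hsv[...,2]>150)&(P2[...,2]<25)
n,l,st,_=cv2.connectedComponentsWithStats(w.astype(np.uint8)); k=1+np.argmax(st[1:,4]); print('pattern',cv2.minAreaRect(P2[l==k][:,:2].astype(np.float32)))
print(P2[(P2[...,1]<-280)&(P2[...,1]>-360)&(P2[...,2]>100)].shape)
save('end',np.hstack([cv2.resize(im,(400,300)),cv2.resize(im2[100:360,90:450],(400,300))]))
E
```

```text
[429. 338. 180.] 30.049502611994043 25.7
1503
((435.6697082519531, 255.4554443359375), (13.461706161499023, 158.85040283203125), 3.86806321144104) [10.6 15.3 16.6]
pattern ((508.1580810546875, -31.756439208984375), (185.74862670898438, 104.8509521484375), 83.78014373779297)
(151, 3)
```

View pics/end.png

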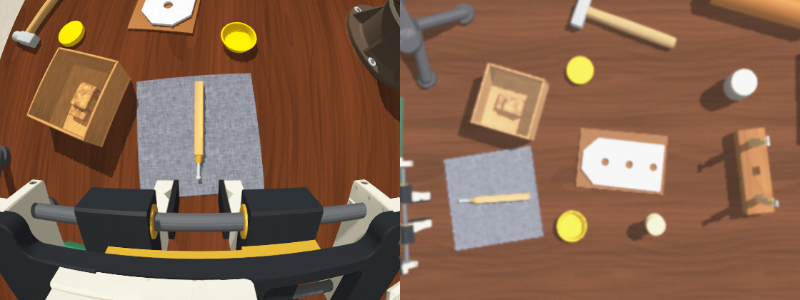

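The stylus lies flat on the mat, at about (199, 130) in the left half of the picture. The cork is in the bin at (83, 100). The pattern measures the same as at the start, and both bystander tools still stand in the block.

```bash
python3 -c "
from h import *
print(finish_job())"
```

```text
the job is handed in; nothing more can be done
None
```

The job is handed in at about 26 s of the 72 s allowed: the cork is in the bin, the ball touched the board through all three holes from the clipped end to the square end with the pattern unmoved, and the stylus lies on the grey mat.

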